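Gauge the drink lanes and widen the one that jams

ROBOT

A 6-joint arm with a two-finger parallel gripper is mounted at the origin on the work surface. World frame = base frame: x ahead of the robot, y to its left, z up, the work surface at z = 0. Lengths are in mm, angles in rad, forces in N, time in s.
With the tool pointing down it reaches from about 150 to 775 mm from the base axis. Payload 6.1 kg.
Tool frame: the origin (TCP) lies midway between the tips of the shut fingers; the grasp point (between the pads) lies 19 mm behind it; x points along the fingers, z is the direction in which the jaws open and shut, and the axes are right-handed (so a half turn about x gives the same grasp; the last joint's range is limited). The gripper opens to 85 mm and grips with 20 to 120 N. Pads are 22 mm wide; open, the fingers measure 114 mm over their backs; the gripper's body (76 mm by 85 mm) begins 54 mm behind the grasp point. The pads swing forward as they close: fully open they stand 13 mm farther back than shut.
Start: joints at [1.35, 0.126, -0.04, 1.405, 0, 1.571], TCP at [114.975, 512.239, 231.295] pointing down, gripper open.
Joint ranges: [-2.72, 2.72], [-0.95, 1.95], [-1.27, 1.35], [-1.78, 2.02], [-1.46, 1.47], [-3.14, 3.14]. Speed limits (rad/s): [2.39, 2.39, 3.01, 3.14, 3.14, 3.14].

INTERFACE

Orientations are given as a unit quaternion [w, x, y, z].
In Python, from plant import env, cams gives the robot as it stands.
- The arm moves only by the tool send_rows, never from a script. Its argument "motion" is a list of rows, each an object of numbers: "tx", "ty", "tz": the shift along the tool's x, y, z in cm; "wx", "wy", "wz": the turn, a rotation vector about the tool's x, y, z in degrees; "hand": the finger opening in cm, from 0 to 8.54. A call has 1 to 12 rows; each row is the pose to reach, as a shift and turn from the pose commanded when the call began, along the tool's axes at that moment; what a row does not reach only later rows make up. A row lasts 1/8 s, in which the tool goes at most 62.5 mm and 10.7 degrees, less where a joint would pass 70% of its speed; a pose out of reach is approached as far as the arm can. A call with a gripper value outside its range is refused whole. The fingers move at their own pace and stop on an object; the grip force is fixed at half the most. Time passes only in rows, so rows that repeat a pose let the fingers close. It gives the time, the measured TCP pose, the force and the opening at its end, in the units of the state.
- env.get_state(): the state, without advancing time (a new reading comes with each control period).
- cams.get_image(name): name is "scene" or "top"; returns a dict with "image" (400x640x3 uint8, red, green, blue), "K" (3x3 intrinsics, pixels), "k1" (the pictures are not rectified: a ray, as slopes to the right and down, at radius r is drawn at 1 + k1 r^2 times it, then the intrinsics apply), "extrinsics" (4x4, takes a point from camera to world coordinates). Camera axes: x right, y up, looking along -z (the intrinsics and any distortion apply to the point x, -y, -z); pixel columns grow to the right and rows downward; lengths in mm; the calibration is good to about 2 mm. A picture is of the moment at which its call begins. There is no depth.
- env.job_done(): hands the job in, once; it reports no verdict.
The state is a dict: "clock": time; "joints": joint angles; "qvel": joint speeds; "effort": joint torques, N m; "tool_pos": TCP position; "eef_rot": TCP orientation; "contact_force": force on the tool from outside, world axes, zero at the start; "moment": the same for the moment, N m; "grip_width": opening from 0.0 (shut) to 1.0 (fully open).
Only numpy, scipy, OpenCV 4.12 (cv2) and the standard library are available. Lean on these libraries where they do the work, as an engineer would, in place of code of your own. Each camera call takes 0.05 s, during which the arm holds its last target.

TASK

Check both drink lanes with the lane gauge, the robot's left-hand lane first: with the lane as it stands, slide the gauge in from the open rear end, flat along the lane, until it either reaches the front lens or jams. Where it jams, slide that lane's blue divider over, just far enough for the gauge to go in with no more than 8 mm of play, and run the gauge right up to the front lens to prove it before going on; leave the divider of the lane that fits as it is. Finish by laying the gauge flat back on the middle of its green mat, and do not disturb the drinks and tools around.

Things in the scene. Friction and masses are not known exactly. Their poses are not given: they have to be found in the camera images.
- gauge_grip (a point): lane gauge: a flat aluminium feeler blade 130 x 64 x 6 mm with a yellow handle bar above it, 0.22 kg. This point is the middle of the handle bar, 70 mm above the blade's underside; the bar is 96 mm long along x, 16 mm thick along y, 28 mm high, on two posts, free below for 42 mm down to the blade. x points to the nose, z up. It starts flat on its mat with the bar on top
- gauge_nose (a point): middle of the gauge blade's front (nose) edge, at its underside, 60 mm ahead of the handle middle and marked by a red line behind it; same axes as the gauge. The nose is square with corners rounded to 3 mm
- mat: green rubber mat with black rim where the gauge belongs, 230 x 140 x 4 mm, fixed; origin at the centre of its underside, x along its length
- tray_a: one of two identical white lane trays, fixed, lane open to the rear (robot side). Origin: table level, under the rear end of the grey fixed wall's inner face; x along the lane to the front, y left, z up. Base x -37..205, y -10..100 mm, lane floor z = 8 mm. Fixed wall x 0..205, y -4..0 mm, top at z = 45 mm. The lane lies left of it, from y = 0 to the blue divider. Either tray may be the narrow one
- tray_a_lens (a point): front end of that tray's lane: inner face of the clear lens that closes it, at floor height, 200 mm ahead of the tray's origin and 33 mm left of the fixed wall; the lens rises to 60 mm above the table, 4 mm thick
- tray_a_tab (a point): rear end of that tray's blue divider, at its inner face and top edge (tray x = -30 mm, z = 45 mm). The divider, 4 mm thick, parallel to the fixed wall, runs from here to the lens and so reaches 30 mm farther to the rear than the wall. An orange thumb tab on its outer (left) side: 22 mm long, 4 to 16 mm left of this point, same height
- tray_a_divider (a joint): sideways slide of that blue divider in m, 0 to 0.030, growing to the left: lane width = 50 mm + this. About 4 N of friction, stays where left, no spring. One lane starts 53 to 58 mm wide (the 64 mm gauge jams square on the ends of divider or wall and does not wedge it open), the other 66 to 67.5 mm (it fits)
- tray_b: one of two identical white lane trays, fixed, lane open to the rear (robot side). Origin: table level, under the rear end of the grey fixed wall's inner face; x along the lane to the front, y left, z up. Base x -37..205, y -10..100 mm, lane floor z = 8 mm. Fixed wall x 0..205, y -4..0 mm, top at z = 45 mm. The lane lies left of it, from y = 0 to the blue divider. Either tray may be the narrow one
- tray_b_lens (a point): front end of that tray's lane: inner face of the clear lens that closes it, at floor height, 200 mm ahead of the tray's origin and 33 mm left of the fixed wall; the lens rises to 60 mm above the table, 4 mm thick
- tray_b_tab (a point): rear end of that tray's blue divider, at its inner face and top edge (tray x = -30 mm, z = 45 mm). The divider, 4 mm thick, parallel to the fixed wall, runs from here to the lens and so reaches 30 mm farther to the rear than the wall. An orange thumb tab on its outer (left) side: 22 mm long, 4 to 16 mm left of this point, same height
- tray_b_divider (a joint): sideways slide of that blue divider in m, 0 to 0.030, growing to the left: lane width = 50 mm + this. About 4 N of friction, stays where left, no spring. One lane starts 53 to 58 mm wide (the 64 mm gauge jams square on the ends of divider or wall and does not wedge it open), the other 66 to 67.5 mm (it fits)
- can_red: red slim drink can, 58 mm wide, 145 mm high, loose, origin at its foot; bystander
- can_green: green slim drink can, 58 mm wide, 145 mm high, loose, origin at its foot; bystander
- can_blue: blue slim drink can, 58 mm wide, 145 mm high, loose, origin at its foot; bystander
- bottle: amber bottle, 64 mm wide, 210 mm high, loose, origin at its foot; bystander
- juice: yellow juice carton 70 x 70 x 202 mm, loose, origin at its foot; bystander
- tape: roll of clear tape lying flat, 70 mm across, 24 mm high, loose, origin at its underside; bystander
- driver: screwdriver with red handle, 180 mm long, lying on the table, loose; bystander
Not all that is in view belongs to the job. Leave any turquoise look-alike of the part that bears gauge_grip alone.

How it is judged (in metres and radians):
On the way, in this order (a step that is already met when the one before it is completed fails the run):
1. the gauge has been tried in the left-hand lane as it stood: run up to the front lens if it fits, or pushed in at the open end until it jammed (((y of tray_b in the frame of tray_a above 0 m and (x of gauge_nose in the frame of tray_b between 0.194 and 0.203 m and y of gauge_nose in the frame of tray_b between 0.029 and 0.043 m and z of gauge_nose in the frame of tray_b below 0.016 m and angle between the x axis of gauge_nose and the x axis of tray_b, either way round below 0.08 rad)) or (y of tray_a in the frame of tray_b above 0 m and (x of gauge_nose in the frame of tray_a between -0.036 and 0.006 m and y of gauge_nose in the frame of tray_a between 0.012 and 0.046 m and z of gauge_nose in the frame of tray_a below 0.03 m and angle between the x axis of gauge_nose and the x axis of tray_a, either way round below 0.15 rad and contact force between gauge and tray_a above 2.5 N and value of joint tray_a_divider below 0.0105 m)))).
2. if the left-hand lane fitted: the gauge has been tried in the right-hand lane and jammed; if the left-hand lane jammed: it has been widened and the gauge run up to its front lens (((y of tray_b in the frame of tray_a above 0 m and (x of gauge_nose in the frame of tray_a between -0.036 and 0.006 m and y of gauge_nose in the frame of tray_a between 0.012 and 0.046 m and z of gauge_nose in the frame of tray_a below 0.03 m and angle between the x axis of gauge_nose and the x axis of tray_a, either way round below 0.15 rad and contact force between gauge and tray_a above 2.5 N and value of joint tray_a_divider below 0.0105 m)) or (y of tray_a in the frame of tray_b above 0 m and (x of gauge_nose in the frame of tray_a between 0.194 and 0.203 m and y of gauge_nose in the frame of tray_a between 0.029 and 0.043 m and z of gauge_nose in the frame of tray_a below 0.016 m and angle between the x axis of gauge_nose and the x axis of tray_a, either way round below 0.08 rad)))).
3. the gauge has been run up to the front lens of the right-hand lane too (widened first if it jammed) (((y of tray_b in the frame of tray_a above 0 m and (x of gauge_nose in the frame of tray_a between 0.194 and 0.203 m and y of gauge_nose in the frame of tray_a between 0.029 and 0.043 m and z of gauge_nose in the frame of tray_a below 0.016 m and angle between the x axis of gauge_nose and the x axis of tray_a, either way round below 0.08 rad)) or (y of tray_a in the frame of tray_b above 0 m and (x of gauge_nose in the frame of tray_b between 0.194 and 0.203 m and y of gauge_nose in the frame of tray_b between 0.029 and 0.043 m and z of gauge_nose in the frame of tray_b below 0.016 m and angle between the x axis of gauge_nose and the x axis of tray_b, either way round below 0.08 rad)))).
At the end, for the whole second after the job is handed in: The gauge lies flat and still on its mat, handle up, its handle middle within 55 mm (along) and 42 mm (across) of the mat's centre; the lane that jammed is now 64.3 to 72.5 mm wide and the lane that fitted is still 64.3 to 70.5 mm wide (value of joint tray_a_divider between 0.0143 and 0.0225 m and value of joint tray_b_divider between 0.0143 and 0.0205 m and x of gauge_grip in the frame of mat between -0.055 and 0.055 m and y of gauge_grip in the frame of mat between -0.042 and 0.042 m and z of gauge_grip in the frame of mat below 0.08 m and angle between gauge_grip's own z axis and vertical below 0.08 rad and linear speed of gauge below 0.02 m/s); the robot touches nothing.
It fails at once if a can, bottle, carton, tape roll or screwdriver is pushed more than 30 mm or knocked over (distance of any of can_red, can_green, can_blue, bottle, juice, tape, driver from where it was at the start of the episode above 0.03 m or angle between any of can_red, can_green, can_blue, bottle, juice, tape's own z axis and vertical above 0.5 rad).
It also fails if it takes over 72 s, if anything falls off the work surface, if the arm or the gripper's body presses on something with over 40 N, if the wrist force passes 120 N, or if a joint passes its speed limit or range.

## Working session

There is one attempt and no reset: what is moved stays moved. The work goes in short steps, Python scripts to look and compute and a tool call to move; the robot and the scene stay as the last step left them, time stands still between calls to the robot, and variables do not carry over. Pictures are saved under pics/ and viewed, and the job is handed in when it is done.

Besides the shell and the picture viewer there is one more tool, called after "Call:" as name([rows], argument=value, ...), one row to a line, values as JSON. send_rows: Moves the arm, as the interface text tells. Its arguments: {"type":"object","properties":{"motion":{"type":"array"}},"required":["motion"]}

```bash
ls; mkdir -p pics; python3 - <<'E'
from plant import env,cams
import cv2
print(env.get_state())
for n in("scene","top"):
    d=cams.get_image(n); cv2.imwrite(f"pics/{n}0.png",d["image"][:,:,::-1]); print(n,d["K"],d["k1"],d["extrinsics"])
E
```

```text
pics
{'clock': 0.0, 'joints': array([ 1.34999501e+00,  1.26417342e-01, -4.06151481e-02,  1.40536660e+00,
        1.42954325e-05,  1.57079637e+00]), 'qvel': array([-0.00037869,  0.00180295, -0.00094496, -0.0012475 ,  0.00092637,
       -0.00057958]), 'effort': array([-3.89651404e-04, -4.35914826e+01,  3.52924454e+01,  1.74831465e-02,
       -1.83192797e-04,  4.30788845e-06]), 'tool_pos': array([114.89081666, 511.87141336, 230.50559014]), 'eef_rot': array([ 0.55159856, -0.44221776,  0.55248967,  0.44151744]), 'contact_force': array([ 0.14756476, -0.05584762, -0.22435329]), 'moment': array([-0.02076697,  0.0118077 , -0.04840216]), 'grip_width': 0.9983202911528913}
scene [[463.89345272   0.         322.04467006]
 [  0.         463.89345272 200.52128878]
 [  0.           0.           1.        ]] -0.09279612484924862 [[-7.78522735e-01 -3.67098420e-01  5.09059036e-01  1.24045210e+03]
 [ 6.27616400e-01 -4.55469461e-01  6.31383580e-01  8.34998359e+02]
 [ 8.09296096e-05  8.11040270e-01  5.84990319e-01  8.93271710e+02]
 [ 0.00000000e+00  0.00000000e+00  0.00000000e+00  1.00000000e+00]]
top [[498.25763884   0.         324.87917207]
 [  0.         498.25763884 196.05056053]
 [  0.           0.           1.        ]] -0.014594929174396743 [[-8.74035814e-02  9.71504199e-01 -2.20318417e-01  2.46290448e+02]
 [-9.96171456e-01 -8.56263791e-02  1.76225218e-02 -2.56393263e+01]
 [-1.74471430e-03  2.21015189e-01  9.75268805e-01  1.33788054e+03]
 [ 0.00000000e+00  0.00000000e+00  0.00000000e+00  1.00000000e+00]]
```

View pics/scene0.png

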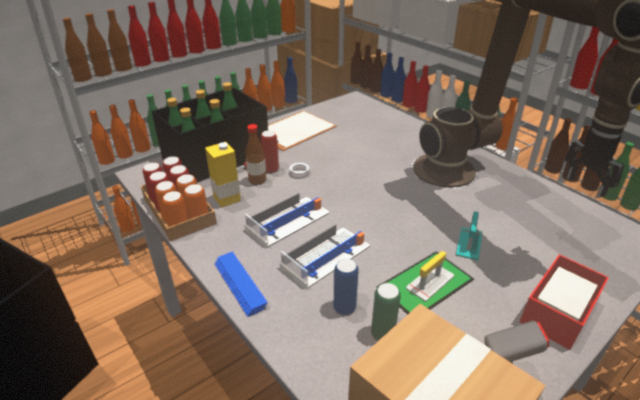

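View pics/top0.png

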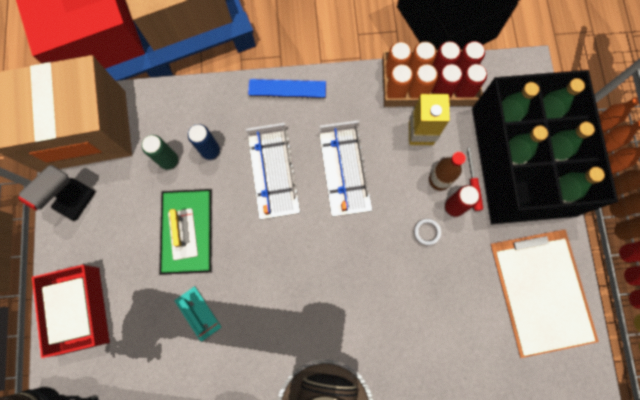

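```bash
cat > h.py <<'E'
import numpy as np,cv2
from plant import env,cams
from scipy.spatial.transform import Rotation as R
def proj(d,P):
    P=np.atleast_2d(np.asarray(P,float)); E=d["extrinsics"]
    c=(P-E[:3,3])@E[:3,:3]; x=c[:,0]/-c[:,2]; y=-c[:,1]/-c[:,2]
    s=1+d["k1"]*(x*x+y*y); K=d["K"]
    return np.c_[K[0,0]*x*s+K[0,2],K[1,1]*y*s+K[1,2]]
def unproj(d,uv,z):
    uv=np.atleast_2d(np.asarray(uv,float));K=d["K"];E=d["extrinsics"]
    q=np.c_[(uv[:,0]-K[0,2])/K[0,0],(uv[:,1]-K[1,2])/K[1,1]]
    p=q.copy()
    for _ in range(20):p=q/(1+d["k1"]*(p**2).sum(1))[:,None]
    r=np.c_[p[:,0],-p[:,1],-np.ones(len(p))]@E[:3,:3].T
    t=(z-E[2,3])/r[:,2]
    return E[:3,3]+r*t[:,None]
def crop(d,x0,y0,w,h,s,fn,pts=None):
    im=cv2.resize(d["image"][y0:y0+h,x0:x0+w,::-1],None,fx=s,fy=s,interpolation=cv2.INTER_CUBIC)
    if pts is not None:
        for u,v in pts:
            cv2.circle(im,(int(((u+.5)-x0)*s),int(((v+.5)-y0)*s)),2,(255,0,255),-1)
    for i in range(0,w,10):cv2.putText(im,str(x0+i),(i*s,8),0,.3,(0,0,0),1)
    for i in range(0,h,10):cv2.putText(im,str(y0+i),(0,i*s+4),0,.3,(0,0,0),1)
    cv2.imwrite("pics/"+fn,im)
def show_state():
    s=env.get_state(); M=R.from_quat(np.r_[s["eef_rot"][1:],s["eef_rot"][0]]).as_matrix()
    print("t",round(s["clock"],2),"pos",s["tool_pos"].round(1),"F",s["contact_force"].round(1),"w",round(s["grip_width"],3));print(M.round(4)); return s,M
E
python3 - <<'E'
from h import *
show_state()
t=cams.get_image("top");s=cams.get_image("scene")
import pickle;pickle.dump((t,s),open("im0.pkl","wb"))
crop(t,240,115,140,110,5,"t1.png"); crop(t,150,180,75,100,6,"t2.png")
crop(s,235,185,140,100,5,"s1.png"); crop(s,380,205,110,110,5,"s2.png")
E
```

```text
t 0.1 pos [114.9 511.9 230.6] F [-1.  -0.2  0.5] w 0.999
[[-3.000e-04 -9.757e-01  2.190e-01]
 [-1.400e-03  2.190e-01  9.757e-01]
 [-1.000e+00 -0.000e+00 -1.400e-03]]
```

View pics/t1.png

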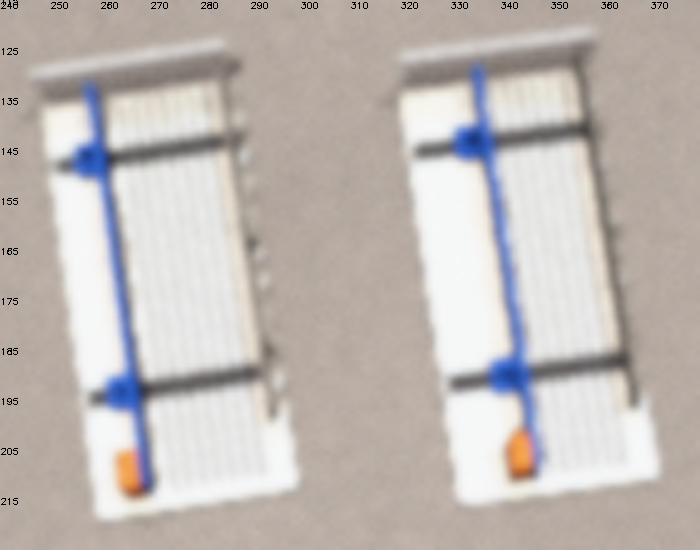

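View pics/t2.png

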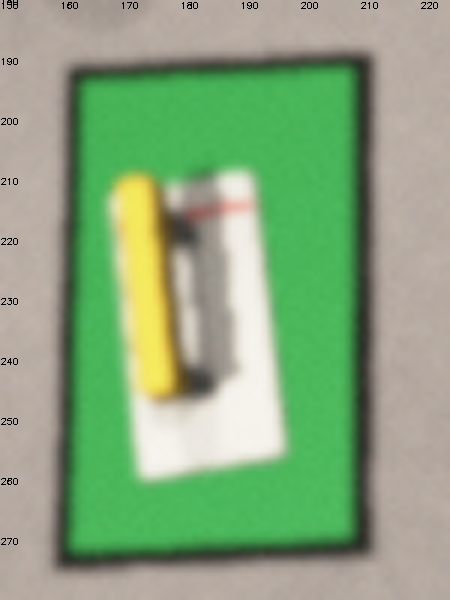

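View pics/s1.png

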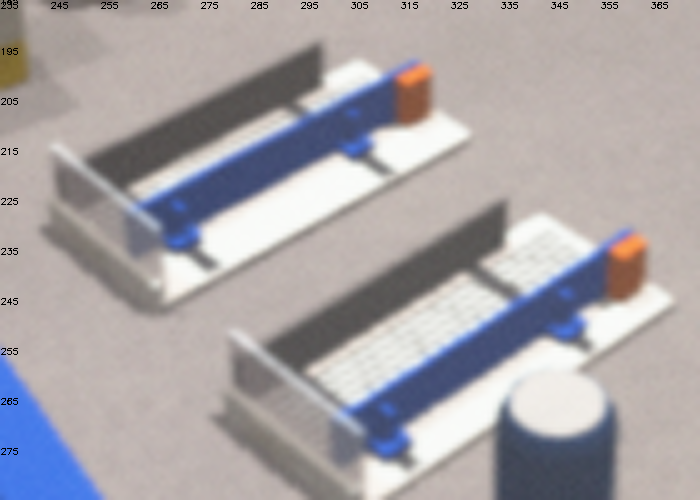

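View pics/s2.png

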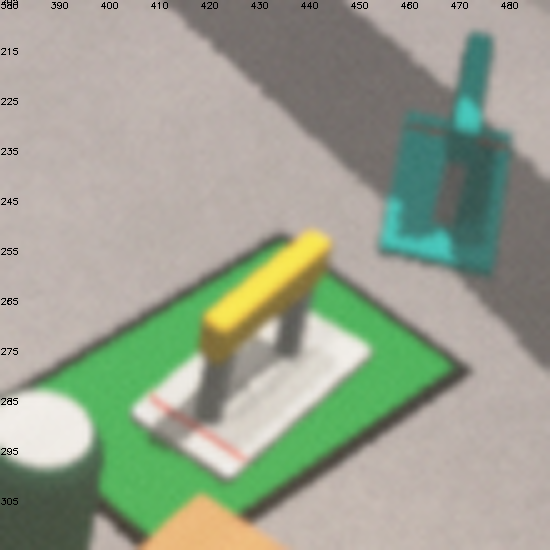

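```bash
cat > fit.py <<'E'
from h import *
import pickle
from scipy.optimize import least_squares
t,s=pickle.load(open("im0.pkl","rb"))
def px(p,x0,y0,f): return np.array([(p[0]+.5)/f-.5+x0,(p[1]+.5)/f-.5+y0])
T=lambda a:px(a,240,115,5); S=lambda a:px(a,235,185,5)
# tray local pts ('w' = divider)
L=dict(RL=(-37,100,8),RR=(-37,-10,8),LL=(200,100,8),W=(0,0,45),D=(-30,'d',45))
obs={"left":[(t,T((98,518)),'RL'),(t,T((298,487)),'RR'),(t,T((42,105)),'LL'),(t,T((149,489)),'D'),
 (s,S((541,212)),'RR'),(s,S((675,298)),'RL'),(s,S((506,200)),'W'),(s,S((628,230)),'D')],
"right":[(t,T((460,503)),'RL'),(t,T((660,472)),'RR'),(t,T((400,90)),'LL'),(t,T((541,477)),'D'),
 (s,S((360,58)),'RR'),(s,S((471,132)),'RL'),(s,S((322,43)),'W'),(s,S((415,62)),'D')]}
def W(p,l): 
    x,y,z=l; y=p[3] if y=='d' else y
    c,q=np.cos(p[2]),np.sin(p[2]); return (p[0]+c*x-q*y,p[1]+q*x+c*y,z)
if __name__=="__main__":
  res={}
  for k,o in obs.items():
    f=lambda p:np.concatenate([(proj(d,W(p,L[n]))[0]-uv) for d,uv,n in o])
    r=least_squares(f,[400,50,0,60],x_scale=[100,100,.1,10],loss='soft_l1')
    res[k]=r.x
    print(k,r.x.round(3)); print(f(r.x).reshape(-1,2).round(2).tolist())
  pickle.dump(res,open("trays.pkl","wb"))
  def wire(p):
    segs=[((-37,100,8),(-37,-10,8)),((-37,100,8),(205,100,8)),((-37,-10,8),(205,-10,8)),((0,0,45),(200,0,45)),((0,-4,45),(200,-4,45)),((0,0,8),(0,0,45)),((-30,'d',45),(200,'d',45)),((200,0,60),(200,60,60)),((-30,'d',8),(200,'d',8))]
    return np.concatenate([[np.array(W(p,a))*(1-u)+np.array(W(p,b))*u for u in np.linspace(0,1,40)] for a,b in segs])
  P=np.concatenate([wire(p) for p in res.values()])
  crop(t,240,115,140,110,5,"t1o.png",proj(t,P)); crop(s,235,185,140,100,5,"s1o.png",proj(s,P))
E
python3 fit.py
```

```text
left [5.44251e+02 3.67620e+01 7.10000e-02 6.73530e+01]
[[-0.29, 0.29], [-0.15, 0.2], [0.1, 0.99], [-0.42, -0.88], [-0.51, -0.09], [-0.41, 0.28], [0.26, -0.51], [-0.28, -0.23]]
right [ 5.33120e+02 -1.60503e+02  4.90000e-02  5.62890e+01]
[[-0.24, 0.32], [-0.18, 1.07], [0.05, 0.93], [-0.3, -1.84], [-0.66, 0.13], [-0.44, 0.34], [-0.13, -0.52], [-0.09, -0.33]]
```

View pics/t1o.png

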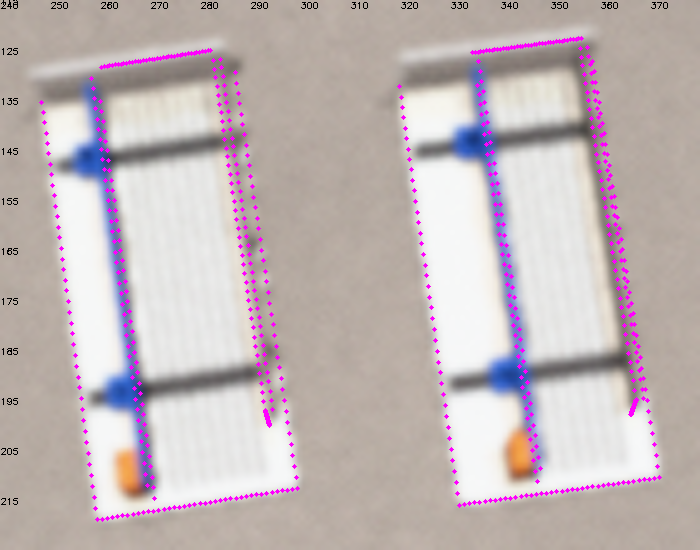

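View pics/s1o.png

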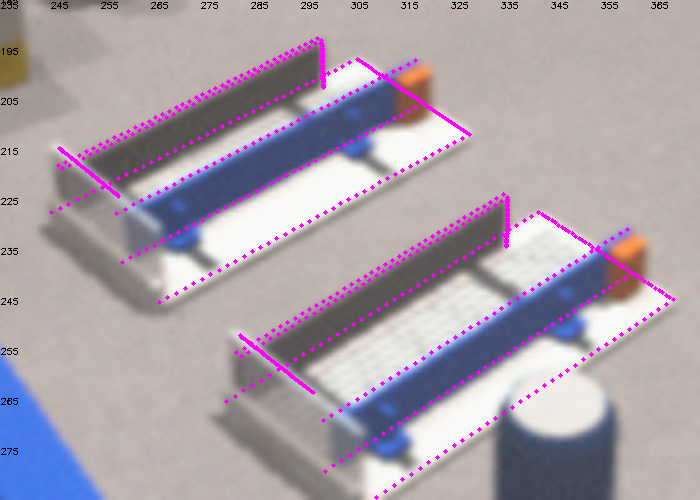

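```bash
cat > fitg.py <<'E'
from fit import *
T2=lambda a:px(a,150,180,6); S2=lambda a:px(a,380,205,5)
g=[(t,T2((138,481)),(-70,32,10)),(t,T2((286,456)),(-70,-32,10)),(t,T2((252,170)),(60,-32,10)),
 (s,S2((132,410)),(60,-32,10)),(s,S2((228,478)),(60,32,10)),(s,S2((372,348)),(-70,32,10))]
m=[(t,T2((68,68)),(115,70,4)),(t,T2((371,55)),(115,-70,4)),(t,T2((371,550)),(-115,-70,4)),(t,T2((58,565)),(-115,70,4)),(s,S2((470,370)),(-115,70,4)),(s,S2((278,235)),(-115,-70,4))]
res=pickle.load(open("trays.pkl","rb"))
for k,o in(("gauge",g),("mat",m)):
    f=lambda p:np.concatenate([(proj(d,W(p,n))[0]-uv) for d,uv,n in o])
    r=least_squares(f,[350,330,0],x_scale=[100,100,.1]); res[k]=r.x
    print(k,r.x.round(3),f(r.x).reshape(-1,2).round(2).tolist())
pickle.dump(res,open("trays.pkl","wb"))
p=res["gauge"]
Q=[W(p,(x,y,z)) for x in np.linspace(-48,48,30) for y in(-8,8) for z in(60,88)]+[W(p,(x,y,10)) for x in np.linspace(-70,60,40) for y in(-32,32)]
crop(t,150,180,75,100,6,"t2o.png",proj(t,Q)); crop(s,380,205,110,110,5,"s2o.png",proj(s,Q))
E
python3 fitg.py
```

```text
gauge [4.81190e+02 3.42565e+02 8.80000e-02] [[0.37, -0.02], [-0.44, -0.03], [-0.44, 0.53], [-0.7, 0.11], [0.1, -0.28], [-0.08, 0.13]]
mat [ 4.86104e+02  3.34422e+02 -4.00000e-02] [[-0.14, -0.71], [0.06, -0.9], [-0.18, 0.61], [-0.64, 0.55], [-0.02, -0.23], [-0.27, -1.09]]
```

```bash
python3 -c "
import cv2,numpy as np
a=cv2.imread('pics/t2o.png');b=cv2.imread('pics/s2o.png')[:,:340]
h=600;b=cv2.copyMakeBorder(b,0,50,0,0,0);cv2.imwrite('pics/g_o.png',np.hstack([a,b]))"
```

```text
(no output)
```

View pics/g_o.png

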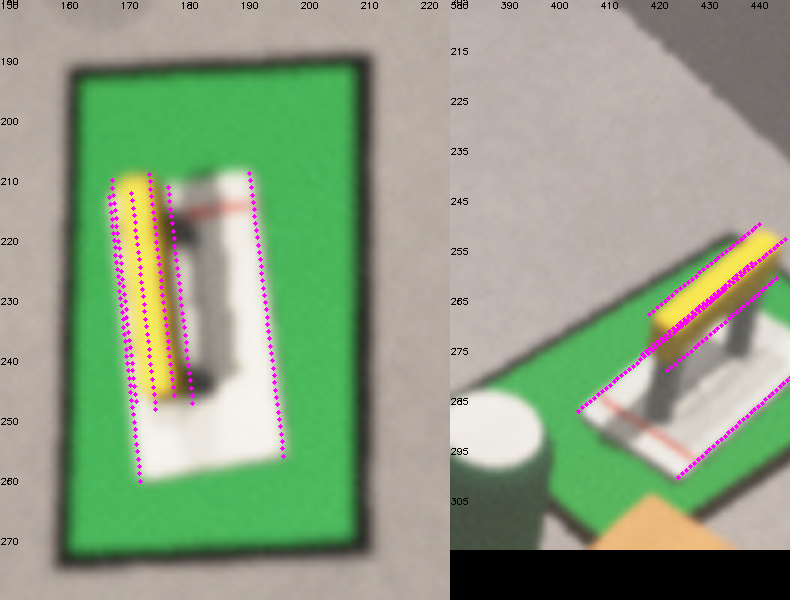

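```bash
cat > go.py <<'E'
from h import *
import json,sys,os
# usage: go.py x y z yawdeg(of gauge x axis / jaw z = yaw+90) -> prints row relative to commanded; commits
F="cmd.json"
if not os.path.exists(F): json.dump([114.975,512.239,231.295,np.degrees(1.35)-90],open(F,"w"))
c=json.load(open(F))
def M(y):
    a=np.radians(y+90); z=[np.cos(a),np.sin(a),0]; x=[0,0,-1]
    return np.array([x,np.cross(z,x),z]).T
tg=[float(v) for v in sys.argv[1:5]]
M0=M(c[3]); d=M0.T@(np.array(tg[:3])-c[:3])/10
d=d.round(2); w=round(-(tg[3]-c[3]),1)
print("tx %.2f ty %.2f tz %.2f wx %.1f"%(*d,w))
if len(sys.argv)>5:
    n=list(np.array(c[:3])+M0@d*10)+[c[3]-w]; json.dump(n,open(F,"w")); print("cmd->",np.round(n,2))
else: print("from",np.round(c,2))
E
python3 go.py 481 342.5 150 5.04 c
```

```text
tx 8.13 ty -39.43 tz -8.55 wx -17.7
cmd-> [480.98 342.46 149.99   5.05]
```

Call:
send_rows([
  {"tx": 8.13,"ty": -39.43,"tz": -8.55,"wx": -17.7,"hand": 8.5},
  {"tx": 8.13,"ty": -39.43,"tz": -8.55,"wx": -17.7,"hand": 8.5},
  {"tx": 8.13,"ty": -39.43,"tz": -8.55,"wx": -17.7,"hand": 8.5},
  {"tx": 8.13,"ty": -39.43,"tz": -8.55,"wx": -17.7,"hand": 8.5},
  {"tx": 8.13,"ty": -39.43,"tz": -8.55,"wx": -17.7,"hand": 8.5},
  {"tx": 8.13,"ty": -39.43,"tz": -8.55,"wx": -17.7,"hand": 8.5},
  {"tx": 8.13,"ty": -39.43,"tz": -8.55,"wx": -17.7,"hand": 8.5},
  {"tx": 8.13,"ty": -39.43,"tz": -8.55,"wx": -17.7,"hand": 5},
  {"tx": 8.13,"ty": -39.43,"tz": -8.55,"wx": -17.7,"hand": 5},
  {"tx": 8.13,"ty": -39.43,"tz": -8.55,"wx": -17.7,"hand": 5},
])

```text
validation failed for argument at $.mo...
```

```bash
python3 - <<'E'
from h import *
s,M=show_state()
t=cams.get_image("top");c=cams.get_image("scene")
P=s["tool_pos"]+np.array([M[:,0]*0,M[:,2]*20,M[:,2]*-20,M[:,0]*-19])
crop(t,120,150,130,130,5,"a_t.png",proj(t,P)); crop(c,360,150,130,130,5,"a_s.png",proj(c,P))
a=cv2.imread('pics/a_t.png');b=cv2.imread('pics/a_s.png')
cv2.imwrite('pics/a.png',cv2.resize(np.hstack([a,b]),(800,400),interpolation=cv2.INTER_AREA))
E
python3 go.py 481 342.5 54.5 5.04
```

```text
t 0.2 pos [114.9 512.  230.8] F [-0.5 -0.4 -0.4] w 0.998
[[-2.000e-04 -9.757e-01  2.189e-01]
 [-9.000e-04  2.189e-01  9.757e-01]
 [-1.000e+00  0.000e+00 -9.000e-04]]
tx 9.55 ty -0.00 tz 0.00 wx 0.0
from [480.98 342.46 149.99   5.05]
```

View pics/a.png

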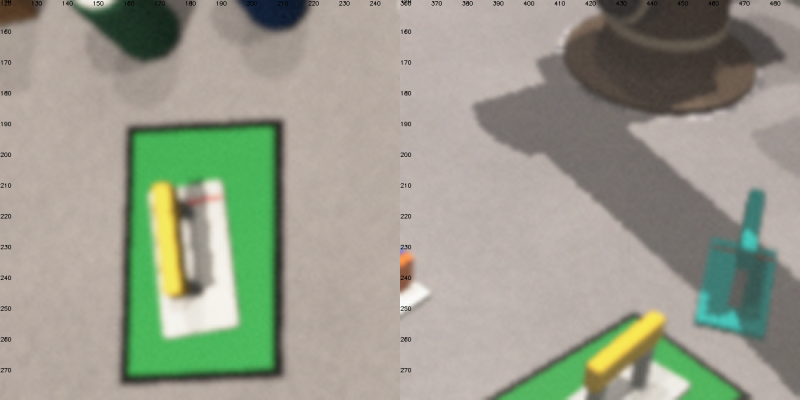

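Call:
send_rows([
  {"tx": 8.13,"ty": -39.43,"tz": -8.55,"wx": -17.7,"wy": 0.0,"wz": 0.0,"hand": 8.5},
  {"tx": 8.13,"ty": -39.43,"tz": -8.55,"wx": -17.7,"wy": 0.0,"wz": 0.0,"hand": 8.5},
  {"tx": 8.13,"ty": -39.43,"tz": -8.55,"wx": -17.7,"wy": 0.0,"wz": 0.0,"hand": 8.5},
  {"tx": 8.13,"ty": -39.43,"tz": -8.55,"wx": -17.7,"wy": 0.0,"wz": 0.0,"hand": 8.5},
  {"tx": 8.13,"ty": -39.43,"tz": -8.55,"wx": -17.7,"wy": 0.0,"wz": 0.0,"hand": 8.5},
  {"tx": 8.13,"ty": -39.43,"tz": -8.55,"wx": -17.7,"wy": 0.0,"wz": 0.0,"hand": 8.5},
  {"tx": 8.13,"ty": -39.43,"tz": -8.55,"wx": -17.7,"wy": 0.0,"wz": 0.0,"hand": 5.0},
  {"tx": 8.13,"ty": -39.43,"tz": -8.55,"wx": -17.7,"wy": 0.0,"wz": 0.0,"hand": 5.0},
  {"tx": 8.13,"ty": -39.43,"tz": -8.55,"wx": -17.7,"wy": 0.0,"wz": 0.0,"hand": 5.0},
  {"tx": 8.13,"ty": -39.43,"tz": -8.55,"wx": -17.7,"wy": 0.0,"wz": 0.0,"hand": 5.0},
])

```text
clock: 1.55
tool_pos: [480.1, 343.2, 150.5]
eef_rot: [0.477, -0.522, 0.477, 0.522]
contact_force: [-0.1, 1.1, 0.1]
grip_width: 0.583
```

```bash
cat > look.py <<'E'
from h import *
import sys
n=sys.argv[1]; a=[int(v) for v in sys.argv[2:8]]  # top x0 y0, scene x0 y0, w h
s,M=show_state()
t=cams.get_image("top");c=cams.get_image("scene")
import pickle;pickle.dump((t,c,s),open(n+".pkl","wb"))
w,h=a[4:6]
crop(t,a[0],a[1],w,h,4,"_a.png"); crop(c,a[2],a[3],w,h,4,"_b.png")
cv2.imwrite(f'pics/{n}.png',np.hstack([cv2.imread('pics/_a.png'),cv2.imread('pics/_b.png')]))
E
python3 look.py b 140 160 370 180 100 120
python3 go.py 481 342.5 54.5 5.04
```

```text
t 1.55 pos [480.1 343.2 150.5] F [-0.1  1.1  0.1] w 0.583
[[ 3.00e-04 -9.96e-01 -8.95e-02]
 [ 4.00e-04 -8.95e-02  9.96e-01]
 [-1.00e+00 -3.00e-04  4.00e-04]]
tx 9.55 ty -0.00 tz 0.00 wx 0.0
from [480.98 342.46 149.99   5.05]
```

View pics/b.png

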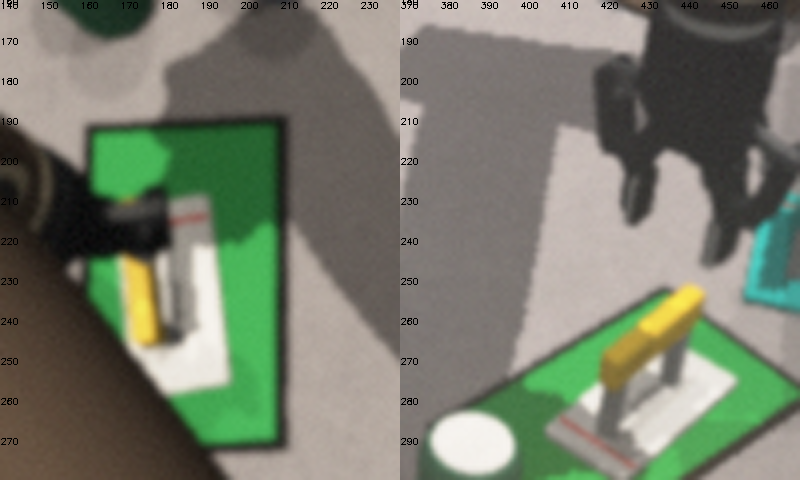

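Call:
send_rows([
  {"tx": 5.0,"ty": 0.0,"tz": 0.0,"wx": 0.0,"wy": 0.0,"wz": 0.0,"hand": 5.0},
  {"tx": 9.5,"ty": 0.0,"tz": 0.0,"wx": 0.0,"wy": 0.0,"wz": 0.0,"hand": 5.0},
  {"tx": 9.5,"ty": 0.0,"tz": 0.0,"wx": 0.0,"wy": 0.0,"wz": 0.0,"hand": 5.0},
  {"tx": 9.5,"ty": 0.0,"tz": 0.0,"wx": 0.0,"wy": 0.0,"wz": 0.0,"hand": 5.0},
])

```text
clock: 2.15
tool_pos: [481.4, 343.3, 56.8]
eef_rot: [-0.478, 0.522, -0.477, -0.522]
contact_force: [0.4, -0.8, 0.5]
grip_width: 0.588
```

```bash
python3 go.py 481 342.5 55 5.04 c; python3 look.py c 140 160 370 180 100 120
```

```text
tx 9.50 ty -0.00 tz 0.00 wx 0.0
cmd-> [480.98 342.46  54.99   5.05]
t 2.15 pos [481.4 343.3  56.8] F [ 0.4 -0.8  0.5] w 0.588
[[ 1.500e-03 -9.961e-01 -8.870e-02]
 [ 1.100e-03 -8.870e-02  9.961e-01]
 [-1.000e+00 -1.600e-03  9.000e-04]]
```

View pics/c.png

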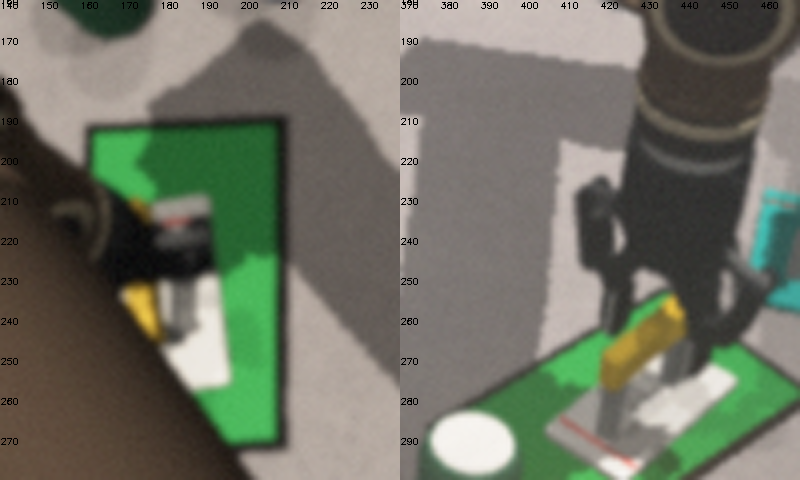

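Call:
send_rows([
  {"tx": 0.0,"ty": 0.0,"tz": 0.0,"wx": 0.0,"wy": 0.0,"wz": 0.0,"hand": 0.0},
  {"tx": 0.0,"ty": 0.0,"tz": 0.0,"wx": 0.0,"wy": 0.0,"wz": 0.0,"hand": 0.0},
  {"tx": 0.0,"ty": 0.0,"tz": 0.0,"wx": 0.0,"wy": 0.0,"wz": 0.0,"hand": 0.0},
  {"tx": 0.0,"ty": 0.0,"tz": 0.0,"wx": 0.0,"wy": 0.0,"wz": 0.0,"hand": 0.0},
  {"tx": 0.0,"ty": 0.0,"tz": 0.0,"wx": 0.0,"wy": 0.0,"wz": 0.0,"hand": 0.0},
  {"tx": 0.0,"ty": 0.0,"tz": 0.0,"wx": 0.0,"wy": 0.0,"wz": 0.0,"hand": 0.0},
])

```text
clock: 3.0
tool_pos: [481.6, 342.6, 56.2]
eef_rot: [-0.478, 0.522, -0.477, -0.521]
contact_force: [0.0, -0.9, 6.2]
grip_width: 0.177
```

```bash
python3 look.py d 140 160 370 180 100 120
```

```text
t 3.0 pos [481.6 342.6  56.2] F [ 0.  -0.9  6.2] w 0.177
[[ 1.600e-03 -9.961e-01 -8.780e-02]
 [ 8.000e-04 -8.780e-02  9.961e-01]
 [-1.000e+00 -1.600e-03  7.000e-04]]
```

View pics/d.png

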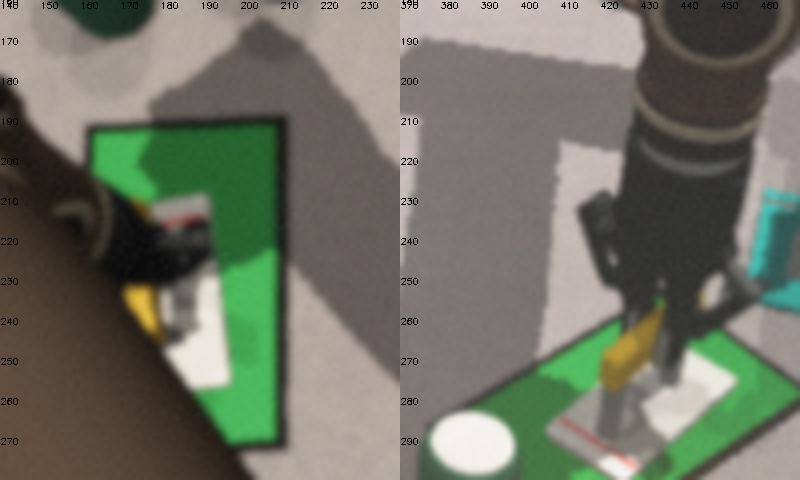

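```bash
cp cmd.json cmd_bak.json; python3 go.py 481 342.5 150 5.05;  python3 go.py 422.2 61.8 130 4.07 c
```

```text
tx -9.50 ty -0.00 tz 0.00 wx -0.0
from [480.98 342.46  54.99   5.05]
tx -7.50 ty 8.33 tz -27.44 wx 1.0
cmd-> [422.15  61.79 129.99   4.05]
```

Call:
send_rows([
  {"tx": -3.0,"ty": 0.0,"tz": 0.0,"wx": 0.0,"wy": 0.0,"wz": 0.0,"hand": 0.0},
  {"tx": -7.5,"ty": 0.0,"tz": 0.0,"wx": 0.0,"wy": 0.0,"wz": 0.0,"hand": 0.0},
  {"tx": -7.5,"ty": 1.7,"tz": -5.5,"wx": 0.2,"wy": 0.0,"wz": 0.0,"hand": 0.0},
  {"tx": -7.5,"ty": 3.3,"tz": -11.0,"wx": 0.4,"wy": 0.0,"wz": 0.0,"hand": 0.0},
  {"tx": -7.5,"ty": 5.0,"tz": -16.5,"wx": 0.6,"wy": 0.0,"wz": 0.0,"hand": 0.0},
  {"tx": -7.5,"ty": 6.7,"tz": -22.0,"wx": 0.8,"wy": 0.0,"wz": 0.0,"hand": 0.0},
  {"tx": -7.5,"ty": 8.33,"tz": -27.44,"wx": 1.0,"wy": 0.0,"wz": 0.0,"hand": 0.0},
  {"tx": -7.5,"ty": 8.33,"tz": -27.44,"wx": 1.0,"wy": 0.0,"wz": 0.0,"hand": 0.0},
  {"tx": -7.5,"ty": 8.33,"tz": -27.44,"wx": 1.0,"wy": 0.0,"wz": 0.0,"hand": 0.0},
  {"tx": -7.5,"ty": 8.33,"tz": -27.44,"wx": 1.0,"wy": 0.0,"wz": 0.0,"hand": 0.0},
])

```text
clock: 4.35
tool_pos: [422.4, 62.7, 129.9]
eef_rot: [0.482, -0.518, 0.482, 0.518]
contact_force: [-0.3, 0.5, -1.4]
grip_width: 0.176
```

```bash
python3 look.py e 240 120 300 170 100 130
```

```text
t 4.35 pos [422.4  62.7 129.9] F [-0.3  0.5 -1.4] w 0.176
[[-1.000e-04 -9.974e-01 -7.220e-02]
 [ 3.000e-04 -7.220e-02  9.974e-01]
 [-1.000e+00  1.000e-04  3.000e-04]]
```

View pics/e.png

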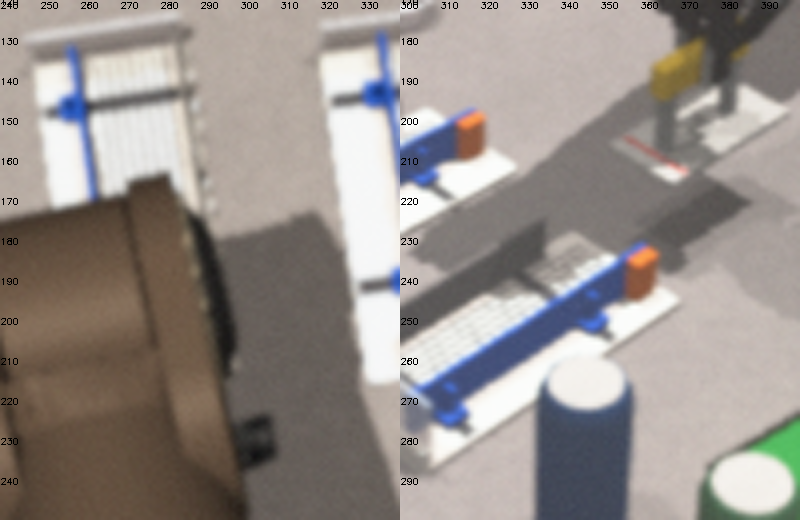

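Call:
send_rows([
  {"tx": 4.0,"ty": 0.0,"tz": 0.0,"wx": 0.0,"wy": 0.0,"wz": 0.0,"hand": 0.0},
  {"tx": 6.75,"ty": 0.0,"tz": 0.0,"wx": 0.0,"wy": 0.0,"wz": 0.0,"hand": 0.0},
  {"tx": 6.75,"ty": 0.0,"tz": 0.0,"wx": 0.0,"wy": 0.0,"wz": 0.0,"hand": 0.0},
  {"tx": 6.75,"ty": 0.0,"tz": 0.0,"wx": 0.0,"wy": 0.0,"wz": 0.0,"hand": 0.0},
])

```text
clock: 4.95
tool_pos: [422.8, 62.3, 63.4]
eef_rot: [-0.482, 0.518, -0.482, -0.517]
contact_force: [0.5, -0.6, -2.8]
grip_width: 0.174
```

```bash
python3 go.py 422.15 61.79 62.5 4.05 c; cat > lg.py <<'E'
# overlay predicted gauge (from TCP) and tray on scene; args: name dx(gauge handle minus TCP along gauge x)
from h import *
import pickle,sys
from fit import W
t,c,s=pickle.load(open(sys.argv[1]+".pkl","rb"))
M=R.from_quat(np.r_[s["eef_rot"][1:],s["eef_rot"][0]]).as_matrix()
gx=-M[:,1];gy=M[:,2];gz=-M[:,0]
o=s["tool_pos"]-52.2*gz+float(sys.argv[2])*gx
u=np.linspace(0,1,50)
Q=[o+gx*x+gy*y+6*gz for x in np.linspace(-70,60,60) for y in(-32,32)]+[o+gx*60+gy*y+6*gz for y in np.linspace(-32,32,30)]
Q+=[o+gx*x+gy*y+84*gz for x in np.linspace(-48,48,40) for y in(-8,8)]
res=pickle.load(open("trays.pkl","rb"))
for k in("left","right"):
    p=res[k]
    for a,b in[((-37,100,8),(-37,-10,8)),((-30,p[3],45),(200,p[3],45)),((0,0,45),(200,0,45)),((0,0,8),(200,0,8)),((-30,p[3],8),(200,p[3],8))]:
        Q+=[np.array(W(p,a))*(1-v)+np.array(W(p,b))*v for v in u]
a=[int(v) for v in sys.argv[3:7]]
crop(c,*a,7,"lg_"+sys.argv[1]+".png",proj(c,Q))
for k in("left","right"):
    p=res[k]; n=o+60*gx; d=n[:2]-p[:2]; cc,q=np.cos(p[2]),np.sin(p[2])
    print(k,"nose in tray",round(cc*d[0]+q*d[1],1),round(-q*d[0]+cc*d[1],1),"z",n[2].round(1),"dyaw",round(np.arctan2(gx[1],gx[0])-p[2],4))
E
python3 look.py f 240 120 300 170 100 130; python3 lg.py f -0.4 290 180 110 80
```

```text
tx 6.75 ty 0.00 tz -0.00 wx -0.0
cmd-> [422.15  61.79  62.49   4.05]
t 4.95 pos [422.8  62.3  63.4] F [ 0.5 -0.6 -2.8] w 0.174
[[ 9.000e-04 -9.974e-01 -7.160e-02]
 [ 2.000e-04 -7.160e-02  9.974e-01]
 [-1.000e+00 -9.000e-04  1.000e-04]]
left nose in tray -59.7 34.2 z 11.3 dyaw 0.001
right nose in tray -39.6 229.4 z 11.3 dyaw 0.0224
```

View pics/lg_f.png

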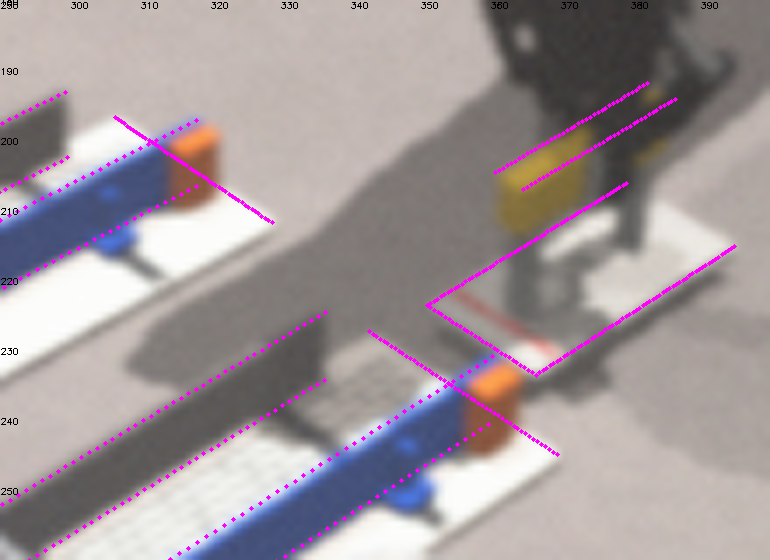

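View pics/f.png

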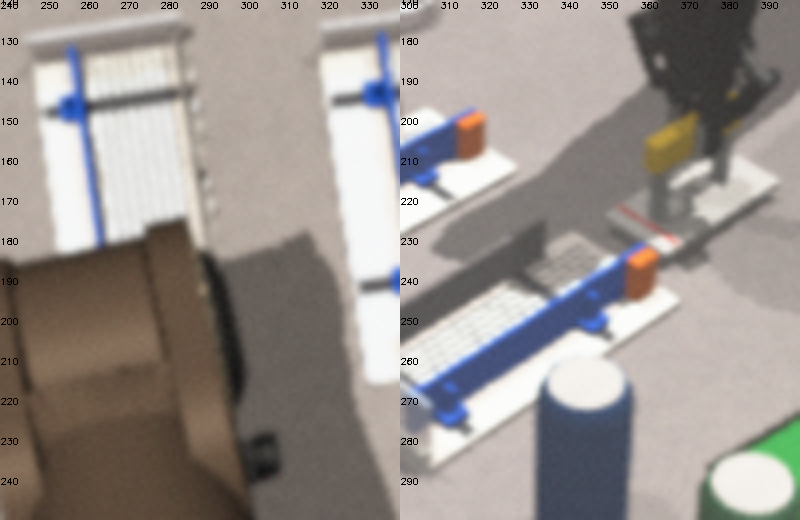

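Call:
send_rows([
  {"tx": 0.1,"ty": -1.5,"tz": -0.05,"wx": 0.0,"wy": 0.0,"wz": 0.0,"hand": 0.0},
  {"tx": 0.1,"ty": -3.0,"tz": -0.05,"wx": 0.0,"wy": 0.0,"wz": 0.0,"hand": 0.0},
  {"tx": 0.1,"ty": -4.5,"tz": -0.05,"wx": 0.0,"wy": 0.0,"wz": 0.0,"hand": 0.0},
  {"tx": 0.1,"ty": -4.5,"tz": -0.05,"wx": 0.0,"wy": 0.0,"wz": 0.0,"hand": 0.0},
])

```text
clock: 5.55
tool_pos: [468.6, 64.5, 61.4]
eef_rot: [-0.482, 0.517, -0.482, -0.517]
contact_force: [-0.3, 0.6, -2.1]
grip_width: 0.175
```

```bash
cat > adv.py <<'E'
import json,sys,numpy as np
from scipy.spatial.transform import Rotation as R
# commit a tool shift: tx ty tz wx (cm,deg)
c=json.load(open("cmd.json")); tx,ty,tz,wx=[float(v) for v in sys.argv[1:5]]
a=np.radians(c[3]+90); z=np.array([np.cos(a),np.sin(a),0]); x=np.array([0,0,-1.]); y=np.cross(z,x)
p=np.array(c[:3])+10*(tx*x+ty*y+tz*z); n=list(p)+[c[3]-wx]; json.dump(n,open("cmd.json","w")); print("cmd",np.round(n,2))
E
python3 adv.py .1 -4.5 -.05 0; python3 look.py g 240 120 300 170 100 130; python3 lg.py g -0.4 270 180 110 80
```

```text
cmd [467.07  64.47  61.49   4.05]
t 5.55 pos [468.6  64.5  61.4] F [-0.3  0.6 -2.1] w 0.175
[[ 2.000e-04 -9.975e-01 -7.040e-02]
 [-0.000e+00 -7.040e-02  9.975e-01]
 [-1.000e+00 -2.000e-04 -0.000e+00]]
left nose in tray -13.9 33.0 z 9.2 dyaw -0.0003
right nose in tray 6.2 229.2 z 9.2 dyaw 0.0211
```

View pics/lg_g.png

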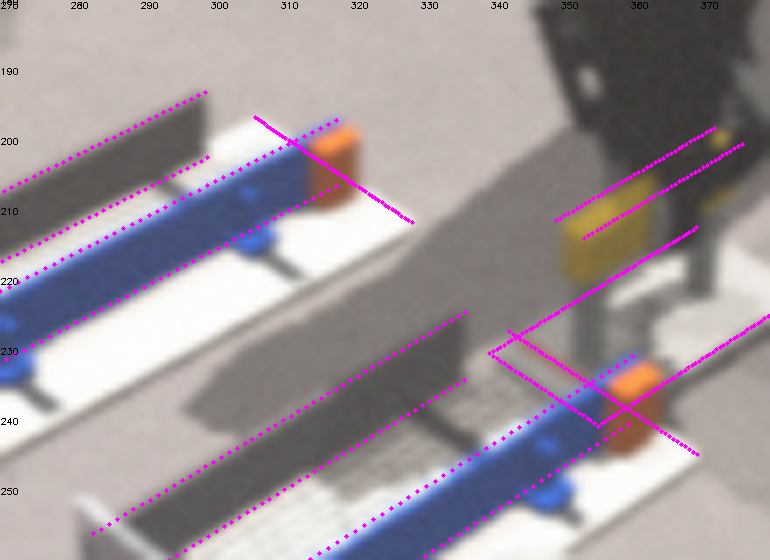

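Call:
send_rows([
  {"tx": 0.0,"ty": -1.0,"tz": 0.07,"wx": 0.0,"wy": 0.0,"wz": 0.0,"hand": 0.0},
  {"tx": 0.0,"ty": -2.0,"tz": 0.07,"wx": 0.0,"wy": 0.0,"wz": 0.0,"hand": 0.0},
  {"tx": 0.0,"ty": -3.0,"tz": 0.07,"wx": 0.0,"wy": 0.0,"wz": 0.0,"hand": 0.0},
  {"tx": 0.0,"ty": -3.0,"tz": 0.07,"wx": 0.0,"wy": 0.0,"wz": 0.0,"hand": 0.0},
])

```text
clock: 6.15
tool_pos: [497.9, 67.4, 61.4]
eef_rot: [-0.482, 0.517, -0.482, -0.517]
contact_force: [-0.1, -0.4, -2.9]
grip_width: 0.177
```

```bash
python3 adv.py 0 -3 .07 0; python3 look.py g2 240 120 300 170 100 130; python3 lg.py g2 -0.4 270 180 110 80
```

```text
cmd [496.95  67.29  61.49   4.05]
t 6.15 pos [497.9  67.4  61.4] F [-0.1 -0.4 -2.9] w 0.177
[[ 3.000e-04 -9.975e-01 -7.050e-02]
 [ 0.000e+00 -7.050e-02  9.975e-01]
 [-1.000e+00 -3.000e-04  0.000e+00]]
left nose in tray 15.5 33.8 z 9.3 dyaw -0.0001
right nose in tray 35.6 230.6 z 9.3 dyaw 0.0213
```

View pics/lg_g2.png

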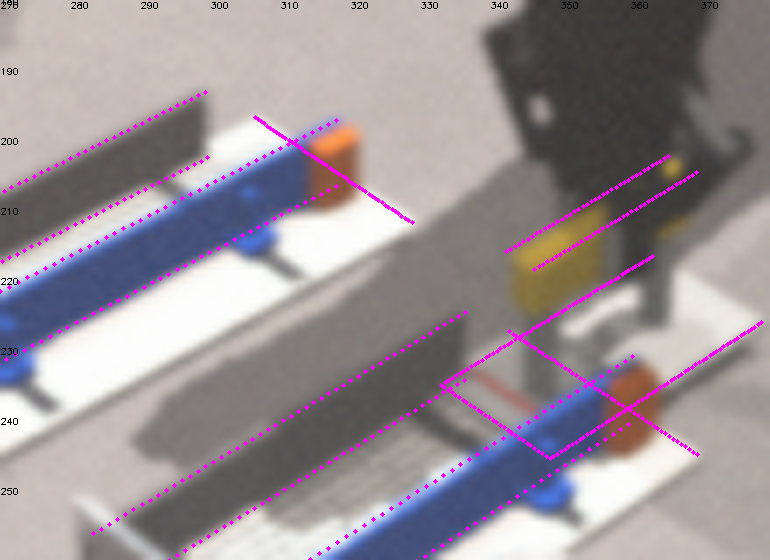

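Call:
send_rows([
  {"tx": 0.0,"ty": -2.0,"tz": 0.0,"wx": 0.0,"wy": 0.0,"wz": 0.0,"hand": 0.0},
  {"tx": 0.0,"ty": -4.0,"tz": 0.0,"wx": 0.0,"wy": 0.0,"wz": 0.0,"hand": 0.0},
  {"tx": 0.0,"ty": -6.0,"tz": 0.0,"wx": 0.0,"wy": 0.0,"wz": 0.0,"hand": 0.0},
  {"tx": 0.0,"ty": -8.0,"tz": 0.0,"wx": 0.0,"wy": 0.0,"wz": 0.0,"hand": 0.0},
  {"tx": 0.0,"ty": -10.0,"tz": 0.0,"wx": 0.0,"wy": 0.0,"wz": 0.0,"hand": 0.0},
  {"tx": 0.0,"ty": -10.0,"tz": 0.0,"wx": 0.0,"wy": 0.0,"wz": 0.0,"hand": 0.0},
  {"tx": 0.0,"ty": -10.0,"tz": 0.0,"wx": 0.0,"wy": 0.0,"wz": 0.0,"hand": 0.0},
])

```text
clock: 7.12
tool_pos: [595.7, 74.3, 61.2]
eef_rot: [0.482, -0.517, 0.482, 0.518]
contact_force: [-0.2, -0.5, -2.1]
grip_width: 0.178
```

```bash
python3 adv.py 0 -10 0 0; python3 look.py h1 240 120 230 180 100 130; python3 lg.py h1 -0.4 250 190 110 80
```

```text
cmd [596.7   74.35  61.49   4.05]
t 7.12 pos [595.7  74.3  61.2] F [-0.2 -0.5 -2.1] w 0.178
[[-1.300e-03 -9.975e-01 -7.060e-02]
 [-1.000e-04 -7.060e-02  9.975e-01]
 [-1.000e+00  1.300e-03 -0.000e+00]]
left nose in tray 113.5 33.8 z 8.9 dyaw 0.0
right nose in tray 133.6 232.7 z 8.9 dyaw 0.0214
```

View pics/lg_h1.png

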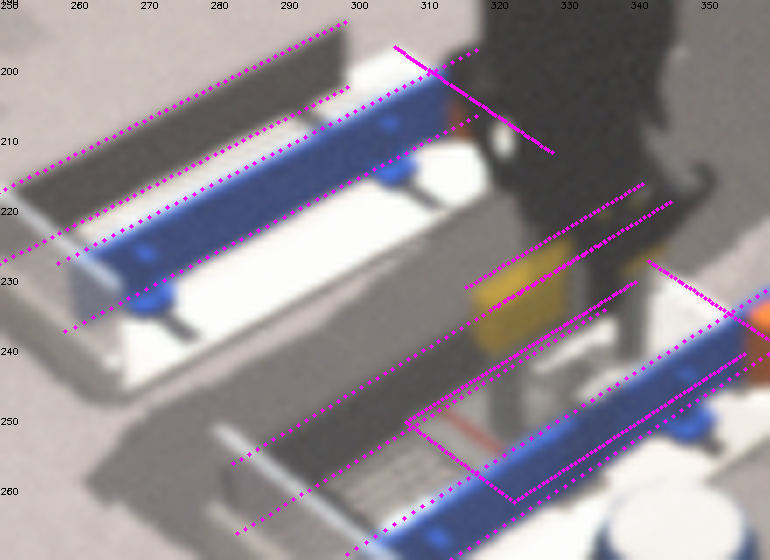

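Call:
send_rows([
  {"tx": 0.0,"ty": -2.0,"tz": 0.0,"wx": 0.0,"wy": 0.0,"wz": 0.0,"hand": 0.0},
  {"tx": 0.0,"ty": -4.0,"tz": 0.0,"wx": 0.0,"wy": 0.0,"wz": 0.0,"hand": 0.0},
  {"tx": 0.0,"ty": -6.0,"tz": 0.0,"wx": 0.0,"wy": 0.0,"wz": 0.0,"hand": 0.0},
  {"tx": 0.0,"ty": -7.4,"tz": 0.0,"wx": 0.0,"wy": 0.0,"wz": 0.0,"hand": 0.0},
  {"tx": 0.0,"ty": -8.0,"tz": 0.0,"wx": 0.0,"wy": 0.0,"wz": 0.0,"hand": 0.0},
  {"tx": 0.0,"ty": -8.0,"tz": 0.0,"wx": 0.0,"wy": 0.0,"wz": 0.0,"hand": 0.0},
  {"tx": 0.0,"ty": -8.0,"tz": 0.0,"wx": 0.0,"wy": 0.0,"wz": 0.0,"hand": 0.0},
])

```text
clock: 8.1
tool_pos: [675.8, 79.9, 61.5]
eef_rot: [0.482, -0.517, 0.482, 0.517]
contact_force: [0.1, 0.3, -1.3]
grip_width: 0.177
```

```bash
python3 adv.py 0 -8 0 0; python3 look.py h2 240 120 230 180 100 130; python3 lg.py h2 -0.4 250 190 110 80
```

```text
cmd [676.5   80.    61.49   4.05]
t 8.1 pos [675.8  79.9  61.5] F [ 0.1  0.3 -1.3] w 0.177
[[-5.000e-04 -9.975e-01 -7.060e-02]
 [-1.000e-04 -7.060e-02  9.975e-01]
 [-1.000e+00  5.000e-04 -0.000e+00]]
left nose in tray 193.9 33.8 z 9.3 dyaw -0.0
right nose in tray 213.9 234.4 z 9.3 dyaw 0.0214
```

Creep forward to touch the lens.

Call:
send_rows([
  {"tx": 0.0,"ty": -0.2,"tz": 0.0,"wx": 0.0,"wy": 0.0,"wz": 0.0,"hand": 0.0},
  {"tx": 0.0,"ty": -0.4,"tz": 0.0,"wx": 0.0,"wy": 0.0,"wz": 0.0,"hand": 0.0},
  {"tx": 0.0,"ty": -0.5,"tz": 0.0,"wx": 0.0,"wy": 0.0,"wz": 0.0,"hand": 0.0},
  {"tx": 0.0,"ty": -0.5,"tz": 0.0,"wx": 0.0,"wy": 0.0,"wz": 0.0,"hand": 0.0},
])

```text
clock: 8.7
tool_pos: [680.9, 80.3, 61.3]
eef_rot: [0.482, -0.517, 0.482, 0.518]
contact_force: [-3.5, 0.1, -1.5]
grip_width: 0.179
```

```bash
python3 adv.py 0 -.5 0 0; python3 look.py h3 240 120 230 180 100 130; python3 lg.py h3 -0.4 250 190 110 80
```

```text
cmd [681.49  80.35  61.49   4.05]
t 8.7 pos [680.9  80.3  61.3] F [-3.5  0.1 -1.5] w 0.179
[[-1.300e-03 -9.975e-01 -7.070e-02]
 [-1.000e-04 -7.070e-02  9.975e-01]
 [-1.000e+00  1.300e-03 -0.000e+00]]
left nose in tray 199.0 33.8 z 9.0 dyaw 0.0001
right nose in tray 219.0 234.5 z 9.0 dyaw 0.0215
```

View pics/lg_h3.png

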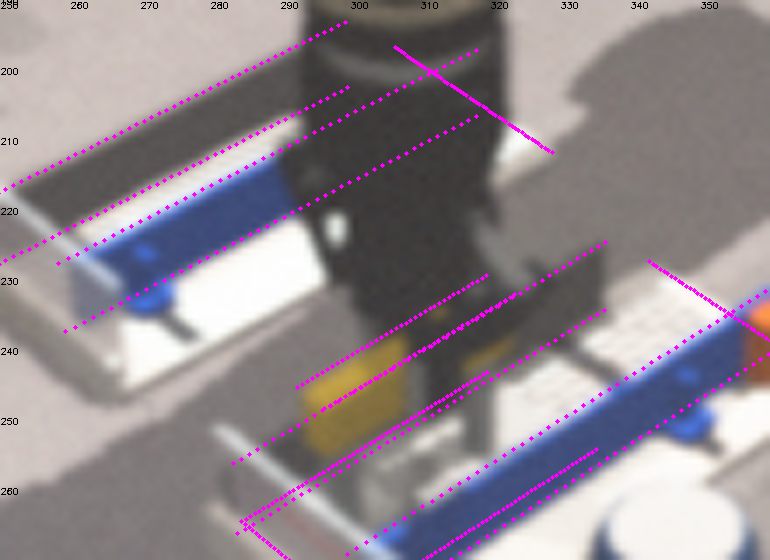

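```bash
python3 go.py 411.8 -136.4 130 2.81
```

```text
tx -6.85 ty 28.43 tz -19.72 wx 1.2
from [681.49  80.35  61.49   4.05]
```

Call:
send_rows([
  {"tx": 0.0,"ty": 2.0,"tz": 0.0,"wx": 0.0,"wy": 0.0,"wz": 0.0,"hand": 0.0},
  {"tx": 0.0,"ty": 5.0,"tz": 0.0,"wx": 0.0,"wy": 0.0,"wz": 0.0,"hand": 0.0},
  {"tx": 0.0,"ty": 8.0,"tz": 0.0,"wx": 0.0,"wy": 0.0,"wz": 0.0,"hand": 0.0},
  {"tx": 0.0,"ty": 11.0,"tz": 0.0,"wx": 0.0,"wy": 0.0,"wz": 0.0,"hand": 0.0},
  {"tx": 0.0,"ty": 14.0,"tz": 0.0,"wx": 0.0,"wy": 0.0,"wz": 0.0,"hand": 0.0},
  {"tx": 0.0,"ty": 17.0,"tz": 0.0,"wx": 0.0,"wy": 0.0,"wz": 0.0,"hand": 0.0},
  {"tx": 0.0,"ty": 20.0,"tz": 0.0,"wx": 0.0,"wy": 0.0,"wz": 0.0,"hand": 0.0},
  {"tx": 0.0,"ty": 23.0,"tz": 0.0,"wx": 0.0,"wy": 0.0,"wz": 0.0,"hand": 0.0},
  {"tx": 0.0,"ty": 26.0,"tz": 0.0,"wx": 0.0,"wy": 0.0,"wz": 0.0,"hand": 0.0},
  {"tx": -1.0,"ty": 27.5,"tz": 0.0,"wx": 0.0,"wy": 0.0,"wz": 0.0,"hand": 0.0},
  {"tx": -5.0,"ty": 27.5,"tz": 0.0,"wx": 0.0,"wy": 0.0,"wz": 0.0,"hand": 0.0},
  {"tx": -6.85,"ty": 27.5,"tz": 0.0,"wx": 0.0,"wy": 0.0,"wz": 0.0,"hand": 0.0},
])

```text
clock: 10.3
tool_pos: [408.9, 61.2, 133.1]
eef_rot: [-0.483, 0.518, -0.481, -0.516]
contact_force: [-0.1, 0.6, -2.6]
grip_width: 0.176
```

```bash
python3 adv.py -6.85 27.5 0 0; python3 go.py 411.8 -136.4 130 2.81; python3 -c "
from h import *
show_state()"
```

```text
cmd [407.17  60.93 129.99   4.05]
tx -0.00 ty 0.93 tz -19.72 wx 1.2
from [407.17  60.93 129.99   4.05]
t 10.3 pos [408.9  61.2 133.1] F [-0.1  0.6 -2.6] w 0.176
[[ 5.000e-03 -9.975e-01 -7.060e-02]
 [ 7.000e-04 -7.060e-02  9.975e-01]
 [-1.000e+00 -5.000e-03  3.000e-04]]
```

Call:
send_rows([
  {"tx": 0.0,"ty": 0.3,"tz": -5.0,"wx": 0.3,"wy": 0.0,"wz": 0.0,"hand": 0.0},
  {"tx": 0.0,"ty": 0.5,"tz": -10.0,"wx": 0.6,"wy": 0.0,"wz": 0.0,"hand": 0.0},
  {"tx": 0.0,"ty": 0.8,"tz": -15.0,"wx": 0.9,"wy": 0.0,"wz": 0.0,"hand": 0.0},
  {"tx": 0.0,"ty": 0.93,"tz": -19.72,"wx": 1.2,"wy": 0.0,"wz": 0.0,"hand": 0.0},
  {"tx": 3.0,"ty": 0.93,"tz": -19.72,"wx": 1.2,"wy": 0.0,"wz": 0.0,"hand": 0.0},
  {"tx": 6.0,"ty": 0.93,"tz": -19.72,"wx": 1.2,"wy": 0.0,"wz": 0.0,"hand": 0.0},
  {"tx": 6.8,"ty": 0.93,"tz": -19.72,"wx": 1.2,"wy": 0.0,"wz": 0.0,"hand": 0.0},
  {"tx": 6.8,"ty": 0.93,"tz": -19.72,"wx": 1.2,"wy": 0.0,"wz": 0.0,"hand": 0.0},
  {"tx": 6.8,"ty": 0.93,"tz": -19.72,"wx": 1.2,"wy": 0.0,"wz": 0.0,"hand": 0.0},
])

```text
clock: 11.42
tool_pos: [413.0, -136.6, 63.4]
eef_rot: [-0.488, 0.513, -0.487, -0.512]
contact_force: [0.3, -0.9, -1.6]
grip_width: 0.177
```

```bash
python3 adv.py 6.8 .93 -19.72 1.2; python3 look.py i 300 120 230 150 100 130; python3 lg.py i 0.3 270 150 110 80
```

```text
cmd [ 411.82 -136.43   61.99    2.85]
t 11.43 pos [ 413.  -136.6   63.4] F [ 0.3 -0.9 -1.6] w 0.177
[[ 2.200e-03 -9.987e-01 -5.020e-02]
 [-7.000e-04 -5.020e-02  9.987e-01]
 [-1.000e+00 -2.200e-03 -8.000e-04]]
left nose in tray -82.8 -164.9 z 11.3 dyaw -0.0205
right nose in tray -58.4 29.8 z 11.3 dyaw 0.0009
```

View pics/lg_i.png

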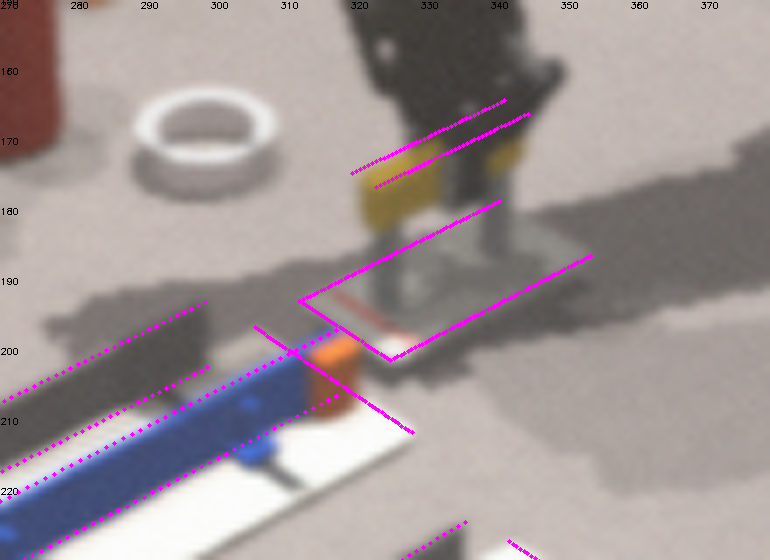

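View pics/i.png

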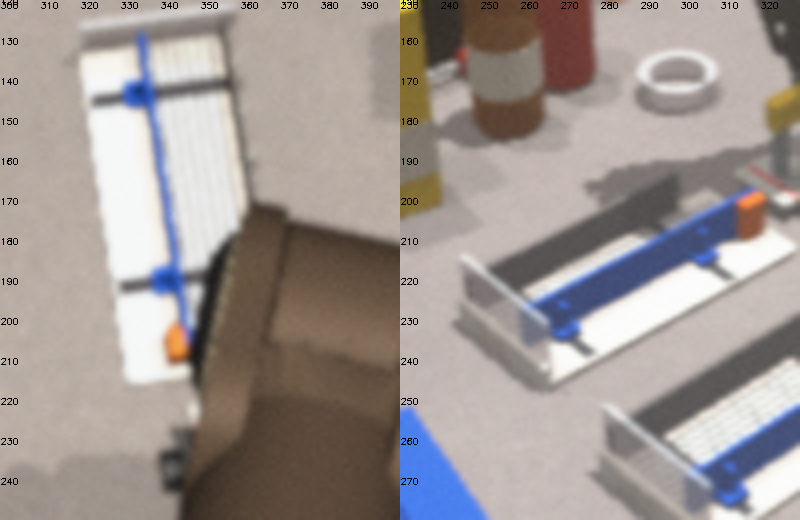

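Call:
send_rows([
  {"tx": 0.0,"ty": -1.0,"tz": 0.05,"wx": 0.0,"wy": 0.0,"wz": 0.0,"hand": 0.0},
  {"tx": 0.05,"ty": -2.0,"tz": 0.05,"wx": 0.0,"wy": 0.0,"wz": 0.0,"hand": 0.0},
  {"tx": 0.05,"ty": -2.7,"tz": 0.05,"wx": 0.0,"wy": 0.0,"wz": 0.0,"hand": 0.0},
  {"tx": 0.05,"ty": -3.0,"tz": 0.05,"wx": 0.0,"wy": 0.0,"wz": 0.0,"hand": 0.0},
  {"tx": 0.05,"ty": -3.0,"tz": 0.05,"wx": 0.0,"wy": 0.0,"wz": 0.0,"hand": 0.0},
])

```text
clock: 12.15
tool_pos: [441.2, -134.4, 61.1]
eef_rot: [0.487, -0.512, 0.488, 0.513]
contact_force: [-1.3, -0.3, -2.1]
grip_width: 0.178
```

```bash
python3 adv.py .05 -3 .05 0; python3 look.py j 300 120 230 150 100 130; python3 lg.py j 0.3 250 150 110 80
```

```text
cmd [ 441.76 -134.44   61.49    2.85]
t 12.15 pos [ 441.2 -134.4   61.1] F [-1.3 -0.3 -2.1] w 0.178
[[-1.800e-03 -9.988e-01 -4.970e-02]
 [ 0.000e+00 -4.970e-02  9.988e-01]
 [-1.000e+00  1.800e-03  1.000e-04]]
left nose in tray -54.7 -164.7 z 8.7 dyaw -0.0209
right nose in tray -30.3 30.6 z 8.7 dyaw 0.0005
```

View pics/lg_j.png

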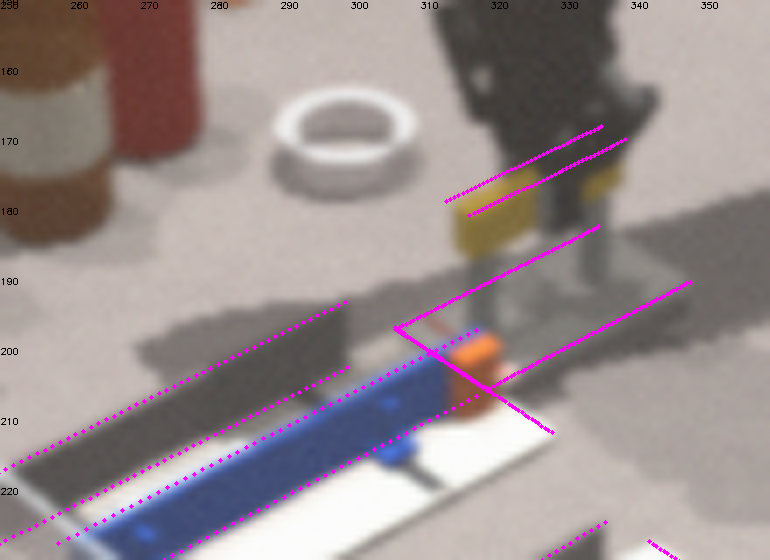

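Call:
send_rows([
  {"tx": 0.0,"ty": -0.2,"tz": 0.0,"wx": 0.0,"wy": 0.0,"wz": 0.0,"hand": 0.0},
  {"tx": 0.0,"ty": -0.3,"tz": 0.0,"wx": 0.0,"wy": 0.0,"wz": 0.0,"hand": 0.0},
  {"tx": 0.0,"ty": -0.3,"tz": 0.0,"wx": 0.0,"wy": 0.0,"wz": 0.0,"hand": 0.0},
])

```text
clock: 12.62
tool_pos: [441.9, -134.5, 61.0]
eef_rot: [0.486, -0.511, 0.489, 0.513]
contact_force: [-9.7, -1.8, 4.2]
grip_width: 0.177
```

```bash
python3 adv.py 0 -.3 0 0; python3 look.py k 300 120 230 150 100 130; python3 lg.py k 0.3 250 150 110 80
```

```text
cmd [ 444.76 -134.29   61.49    2.85]
t 12.62 pos [ 441.9 -134.5   61. ] F [-9.7 -1.8  4.2] w 0.177
[[-5.200e-03 -9.988e-01 -4.930e-02]
 [-8.000e-04 -4.930e-02  9.988e-01]
 [-1.000e+00  5.200e-03 -5.000e-04]]
left nose in tray -54.1 -164.9 z 8.5 dyaw -0.0213
right nose in tray -29.8 30.5 z 8.5 dyaw 0.0001
```

Call:
send_rows([
  {"tx": 0.0,"ty": 1.0,"tz": 0.0,"wx": 0.0,"wy": 0.0,"wz": 0.0,"hand": 0.0},
  {"tx": 0.0,"ty": 2.0,"tz": 0.0,"wx": 0.0,"wy": 0.0,"wz": 0.0,"hand": 0.0},
  {"tx": 0.0,"ty": 2.0,"tz": -0.6,"wx": 0.0,"wy": 0.0,"wz": 0.0,"hand": 0.0},
  {"tx": 0.0,"ty": 2.0,"tz": -1.2,"wx": 0.0,"wy": 0.0,"wz": 0.0,"hand": 0.0},
  {"tx": 0.0,"ty": 2.0,"tz": -1.2,"wx": 0.0,"wy": 0.0,"wz": 0.0,"hand": 0.0},
  {"tx": 0.0,"ty": 1.0,"tz": -1.2,"wx": 0.0,"wy": 0.0,"wz": 0.0,"hand": 0.0},
  {"tx": 0.0,"ty": 0.0,"tz": -1.2,"wx": 0.0,"wy": 0.0,"wz": 0.0,"hand": 0.0},
  {"tx": 0.0,"ty": -1.0,"tz": -1.2,"wx": 0.0,"wy": 0.0,"wz": 0.0,"hand": 0.0},
  {"tx": 0.0,"ty": -1.8,"tz": -1.2,"wx": 0.0,"wy": 0.0,"wz": 0.0,"hand": 0.0},
  {"tx": 0.0,"ty": -1.8,"tz": -1.2,"wx": 0.0,"wy": 0.0,"wz": 0.0,"hand": 0.0},
  {"tx": 0.0,"ty": -1.8,"tz": -1.2,"wx": 0.0,"wy": 0.0,"wz": 0.0,"hand": 0.0},
])

```text
clock: 14.1
tool_pos: [463.0, -145.3, 61.3]
eef_rot: [0.487, -0.512, 0.488, 0.513]
contact_force: [0.5, -1.2, -1.3]
grip_width: 0.175
```

```bash
python3 adv.py 0 -1.8 -1.2 0; python3 look.py l 300 120 230 150 100 130; python3 lg.py l 0.3 250 150 110 80
```

```text
cmd [ 463.33 -145.38   61.49    2.85]
t 14.1 pos [ 463.  -145.3   61.3] F [ 0.5 -1.2 -1.3] w 0.175
[[-7.000e-04 -9.988e-01 -4.980e-02]
 [ 2.000e-04 -4.980e-02  9.988e-01]
 [-1.000e+00  7.000e-04  2.000e-04]]
left nose in tray -33.6 -177.1 z 9.1 dyaw -0.0208
right nose in tray -9.0 18.7 z 9.1 dyaw 0.0006
```

View pics/lg_l.png

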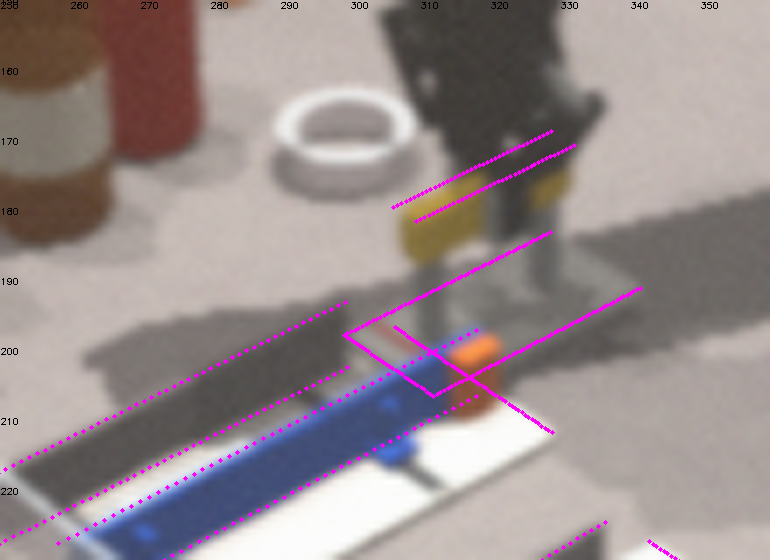

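Call:
send_rows([
  {"tx": 0.0,"ty": 0.0,"tz": 0.4,"wx": 0.0,"wy": 0.0,"wz": 0.0,"hand": 0.0},
  {"tx": 0.0,"ty": 0.0,"tz": 0.7,"wx": 0.0,"wy": 0.0,"wz": 0.0,"hand": 0.0},
  {"tx": 0.0,"ty": 0.0,"tz": 1.0,"wx": 0.0,"wy": 0.0,"wz": 0.0,"hand": 0.0},
  {"tx": 0.0,"ty": 0.0,"tz": 1.3,"wx": 0.0,"wy": 0.0,"wz": 0.0,"hand": 0.0},
  {"tx": 0.0,"ty": 0.0,"tz": 1.4,"wx": 0.0,"wy": 0.0,"wz": 0.0,"hand": 0.0},
  {"tx": 0.0,"ty": 0.0,"tz": 1.4,"wx": 0.0,"wy": 0.0,"wz": 0.0,"hand": 0.0},
])

```text
clock: 14.95
tool_pos: [462.6, -131.3, 61.5]
eef_rot: [0.487, -0.512, 0.487, 0.512]
contact_force: [-1.3, -3.0, -0.7]
grip_width: 0.178
```

```bash
python3 adv.py 0 0 1.4 0; python3 look.py m 300 120 230 150 100 130; python3 lg.py m 0.3 250 150 110 80
```

```text
cmd [ 462.64 -131.4    61.49    2.85]
t 14.95 pos [ 462.6 -131.3   61.5] F [-1.3 -3.  -0.7] w 0.178
[[-1.000e-04 -9.988e-01 -4.990e-02]
 [ 0.000e+00 -4.990e-02  9.988e-01]
 [-1.000e+00  1.000e-04  0.000e+00]]
left nose in tray -33.0 -163.1 z 9.3 dyaw -0.0208
right nose in tray -8.7 32.7 z 9.3 dyaw 0.0006
```

View pics/lg_m.png

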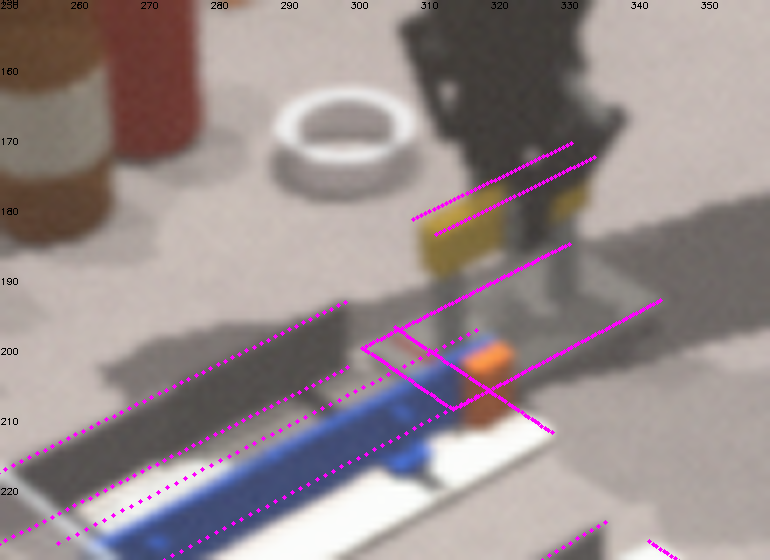

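View pics/m.png

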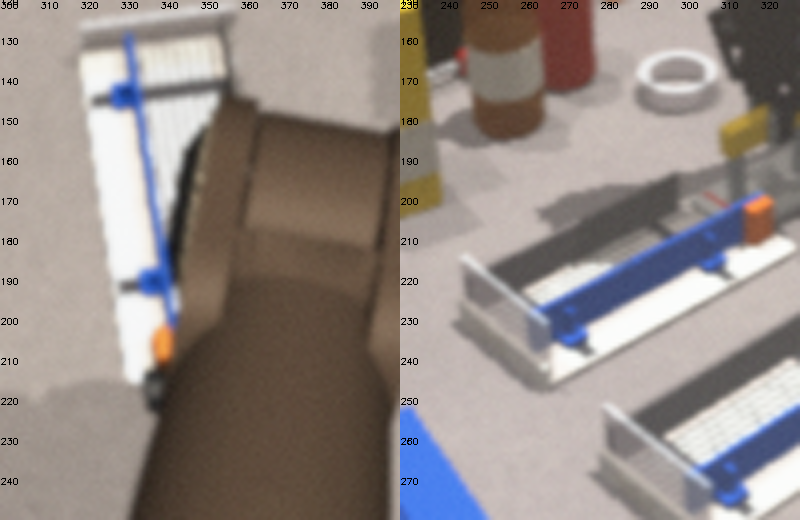

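Call:
send_rows([
  {"tx": 0.0,"ty": 0.0,"tz": 0.2,"wx": 0.0,"wy": 0.0,"wz": 0.0,"hand": 0.0},
  {"tx": 0.0,"ty": 0.0,"tz": 0.36,"wx": 0.0,"wy": 0.0,"wz": 0.0,"hand": 0.0},
  {"tx": 0.0,"ty": 0.0,"tz": 0.36,"wx": 0.0,"wy": 0.0,"wz": 0.0,"hand": 0.0},
  {"tx": 0.0,"ty": 0.0,"tz": 0.36,"wx": 0.0,"wy": 0.0,"wz": 0.0,"hand": 0.0},
])

```text
clock: 15.55
tool_pos: [462.4, -127.6, 61.4]
eef_rot: [0.487, -0.512, 0.487, 0.512]
contact_force: [-0.7, -3.4, -2.0]
grip_width: 0.179
```

```bash
python3 adv.py 0 0 .36 0; python3 look.py n 300 120 230 150 100 130; python3 lg.py n 0.3 250 150 110 80
```

```text
cmd [ 462.46 -127.8    61.49    2.85]
t 15.55 pos [ 462.4 -127.6   61.4] F [-0.7 -3.4 -2. ] w 0.179
[[-1.000e-04 -9.988e-01 -4.990e-02]
 [ 4.000e-04 -4.990e-02  9.988e-01]
 [-1.000e+00  1.000e-04  4.000e-04]]
left nose in tray -33.0 -159.4 z 9.2 dyaw -0.0208
right nose in tray -8.7 36.4 z 9.2 dyaw 0.0006
```

View pics/n.png

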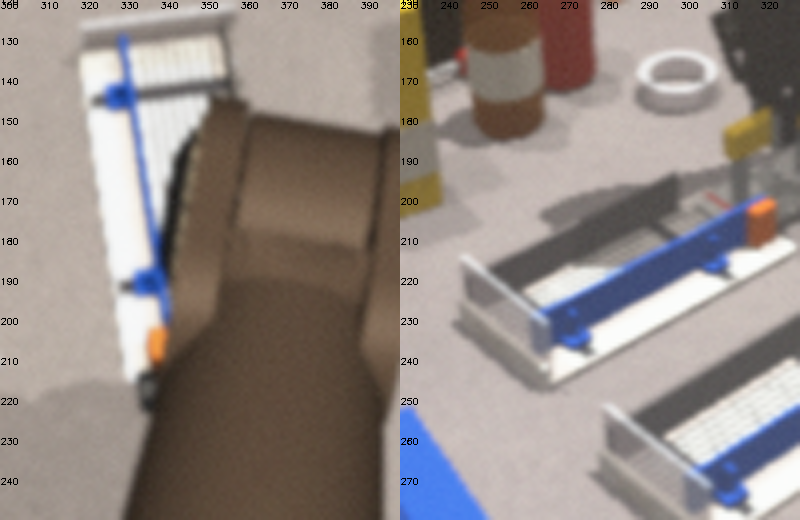

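Call:
send_rows([
  {"tx": 0.0,"ty": 0.0,"tz": -0.22,"wx": 0.0,"wy": 0.0,"wz": 0.0,"hand": 0.0},
  {"tx": 0.0,"ty": 0.0,"tz": -0.22,"wx": 0.0,"wy": 0.0,"wz": 0.0,"hand": 0.0},
  {"tx": 0.0,"ty": -0.8,"tz": -0.22,"wx": 0.0,"wy": 0.0,"wz": 0.0,"hand": 0.0},
  {"tx": 0.0,"ty": -1.6,"tz": -0.22,"wx": 0.0,"wy": 0.0,"wz": 0.0,"hand": 0.0},
  {"tx": 0.0,"ty": -2.4,"tz": -0.22,"wx": 0.0,"wy": 0.0,"wz": 0.0,"hand": 0.0},
  {"tx": 0.0,"ty": -2.4,"tz": -0.22,"wx": 0.0,"wy": 0.0,"wz": 0.0,"hand": 0.0},
])

```text
clock: 16.4
tool_pos: [487.3, -128.7, 61.4]
eef_rot: [-0.487, 0.512, -0.487, -0.512]
contact_force: [-0.2, -0.6, -2.7]
grip_width: 0.178
```

```bash
python3 adv.py 0 -2.4 -.22 0; python3 look.py o 300 120 230 150 100 130; python3 lg.py o 0.3 230 150 110 80
```

```text
cmd [ 486.54 -128.81   61.49    2.85]
t 16.4 pos [ 487.3 -128.7   61.4] F [-0.2 -0.6 -2.7] w 0.178
[[ 1.000e-04 -9.987e-01 -5.020e-02]
 [ 1.000e-04 -5.020e-02  9.987e-01]
 [-1.000e+00 -2.000e-04  1.000e-04]]
left nose in tray -8.2 -162.3 z 9.2 dyaw -0.0205
right nose in tray 16.1 34.1 z 9.2 dyaw 0.0009
```

View pics/lg_o.png

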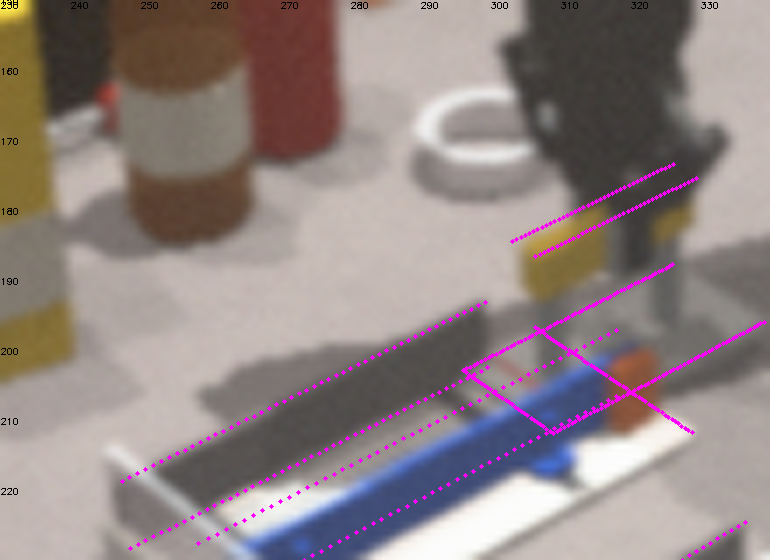

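Call:
send_rows([
  {"tx": 0.0,"ty": -2.0,"tz": 0.0,"wx": 0.0,"wy": 0.0,"wz": 0.0,"hand": 0.0},
  {"tx": 0.0,"ty": -4.0,"tz": 0.0,"wx": 0.0,"wy": 0.0,"wz": 0.0,"hand": 0.0},
  {"tx": 0.0,"ty": -6.0,"tz": 0.0,"wx": 0.0,"wy": 0.0,"wz": 0.0,"hand": 0.0},
  {"tx": 0.0,"ty": -8.0,"tz": 0.0,"wx": 0.0,"wy": 0.0,"wz": 0.0,"hand": 0.0},
  {"tx": 0.0,"ty": -10.0,"tz": 0.0,"wx": 0.0,"wy": 0.0,"wz": 0.0,"hand": 0.0},
  {"tx": 0.0,"ty": -10.0,"tz": 0.0,"wx": 0.0,"wy": 0.0,"wz": 0.0,"hand": 0.0},
  {"tx": 0.0,"ty": -10.0,"tz": 0.0,"wx": 0.0,"wy": 0.0,"wz": 0.0,"hand": 0.0},
])

```text
clock: 17.38
tool_pos: [585.5, -123.8, 61.2]
eef_rot: [0.487, -0.512, 0.488, 0.513]
contact_force: [1.3, -0.1, -1.8]
grip_width: 0.175
```

```bash
python3 adv.py 0 -10 0 0; python3 look.py p 300 120 200 150 100 130; python3 lg.py p 0.3 210 160 110 80
```

```text
cmd [ 586.41 -123.84   61.49    2.85]
t 17.38 pos [ 585.5 -123.8   61.2] F [ 1.3 -0.1 -1.8] w 0.175
[[-1.300e-03 -9.988e-01 -4.960e-02]
 [ 1.000e-04 -4.960e-02  9.988e-01]
 [-1.000e+00  1.300e-03  2.000e-04]]
left nose in tray 90.0 -164.3 z 8.9 dyaw -0.021
right nose in tray 114.3 34.1 z 8.9 dyaw 0.0004
```

View pics/lg_p.png

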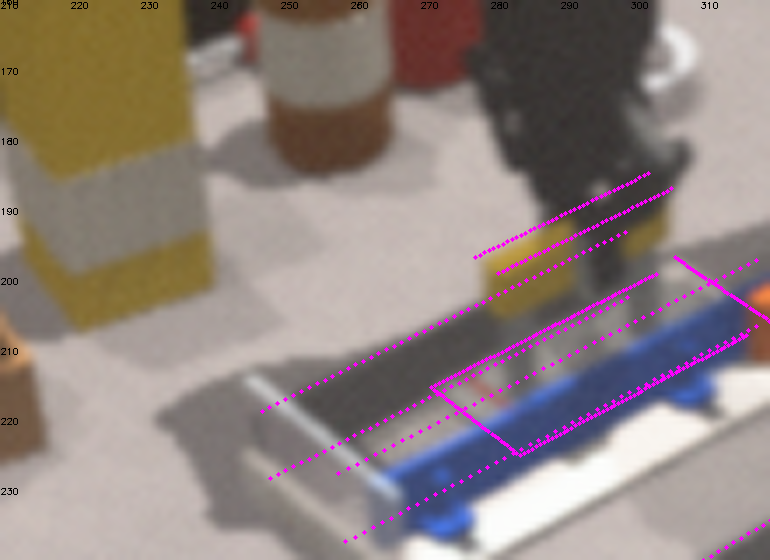

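Free so far; continue to the lens.

Call:
send_rows([
  {"tx": 0.0,"ty": -2.0,"tz": 0.0,"wx": 0.0,"wy": 0.0,"wz": 0.0,"hand": 0.0},
  {"tx": 0.0,"ty": -4.0,"tz": 0.0,"wx": 0.0,"wy": 0.0,"wz": 0.0,"hand": 0.0},
  {"tx": 0.0,"ty": -6.0,"tz": 0.0,"wx": 0.0,"wy": 0.0,"wz": 0.0,"hand": 0.0},
  {"tx": 0.0,"ty": -7.4,"tz": 0.0,"wx": 0.0,"wy": 0.0,"wz": 0.0,"hand": 0.0},
  {"tx": 0.0,"ty": -7.9,"tz": 0.0,"wx": 0.0,"wy": 0.0,"wz": 0.0,"hand": 0.0},
  {"tx": 0.0,"ty": -8.1,"tz": 0.0,"wx": 0.0,"wy": 0.0,"wz": 0.0,"hand": 0.0},
  {"tx": 0.0,"ty": -8.3,"tz": 0.0,"wx": 0.0,"wy": 0.0,"wz": 0.0,"hand": 0.0},
  {"tx": 0.0,"ty": -8.5,"tz": 0.0,"wx": 0.0,"wy": 0.0,"wz": 0.0,"hand": 0.0},
  {"tx": 0.0,"ty": -8.5,"tz": 0.0,"wx": 0.0,"wy": 0.0,"wz": 0.0,"hand": 0.0},
])

```text
clock: 18.6
tool_pos: [670.6, -119.7, 61.5]
eef_rot: [0.487, -0.512, 0.488, 0.513]
contact_force: [-3.4, -0.7, -0.9]
grip_width: 0.179
```

```bash
python3 adv.py 0 -8.5 0 0; python3 look.py q 300 120 200 150 100 130; python3 lg.py q 0.3 210 160 110 80
```

```text
cmd [ 671.31 -119.61   61.49    2.85]
t 18.6 pos [ 670.6 -119.7   61.5] F [-3.4 -0.7 -0.9] w 0.179
[[-1.300e-03 -9.988e-01 -4.960e-02]
 [-1.000e-04 -4.960e-02  9.988e-01]
 [-1.000e+00  1.300e-03 -1.000e-04]]
left nose in tray 175.2 -166.3 z 9.2 dyaw -0.021
right nose in tray 199.5 34.0 z 9.2 dyaw 0.0004
```

View pics/lg_q.png

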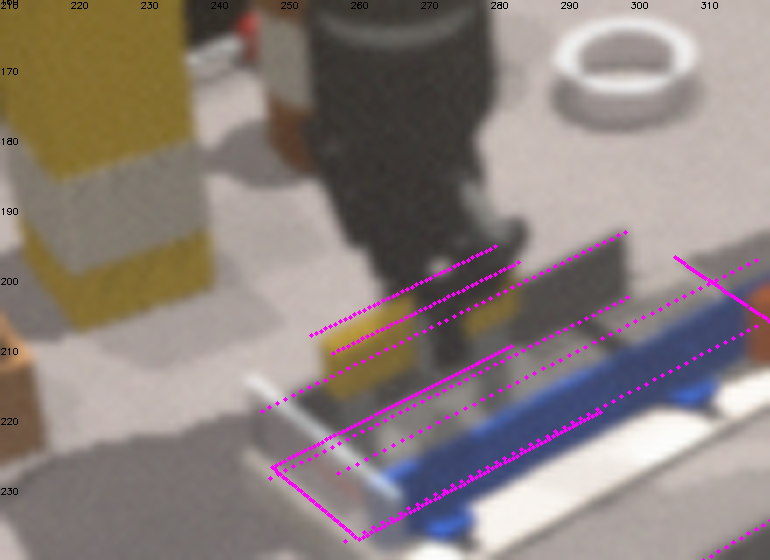

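Call:
send_rows([
  {"tx": 0.0,"ty": 2.0,"tz": 0.0,"wx": 0.0,"wy": 0.0,"wz": 0.0,"hand": 0.0},
  {"tx": 0.0,"ty": 5.0,"tz": 0.0,"wx": 0.0,"wy": 0.0,"wz": 0.0,"hand": 0.0},
  {"tx": 0.0,"ty": 8.0,"tz": 0.0,"wx": 0.0,"wy": 0.0,"wz": 0.0,"hand": 0.0},
  {"tx": 0.0,"ty": 11.0,"tz": 0.0,"wx": 0.0,"wy": 0.0,"wz": 0.0,"hand": 0.0},
  {"tx": 0.0,"ty": 14.0,"tz": 0.0,"wx": 0.0,"wy": 0.0,"wz": 0.0,"hand": 0.0},
  {"tx": 0.0,"ty": 17.0,"tz": 0.0,"wx": 0.0,"wy": 0.0,"wz": 0.0,"hand": 0.0},
  {"tx": 0.0,"ty": 20.0,"tz": 0.0,"wx": 0.0,"wy": 0.0,"wz": 0.0,"hand": 0.0},
  {"tx": 0.0,"ty": 23.0,"tz": 0.0,"wx": 0.0,"wy": 0.0,"wz": 0.0,"hand": 0.0},
  {"tx": 0.0,"ty": 26.0,"tz": 0.0,"wx": 0.0,"wy": 0.0,"wz": 0.0,"hand": 0.0},
  {"tx": -1.0,"ty": 27.5,"tz": 0.0,"wx": 0.0,"wy": 0.0,"wz": 0.0,"hand": 0.0},
  {"tx": -5.0,"ty": 27.5,"tz": 0.0,"wx": 0.0,"wy": 0.0,"wz": 0.0,"hand": 0.0},
  {"tx": -7.85,"ty": 27.5,"tz": 0.0,"wx": 0.0,"wy": 0.0,"wz": 0.0,"hand": 0.0},
])

```text
clock: 20.2
tool_pos: [397.7, -133.6, 142.6]
eef_rot: [-0.488, 0.513, -0.487, -0.511]
contact_force: [0.4, 0.6, -1.4]
grip_width: 0.181
```

```bash
python3 adv.py -7.85 27.5 0 0; python3 go.py 485.8 334.4 140 -2.3 c
```

```text
cmd [ 396.65 -133.28  139.99    2.85]
tx -0.00 ty -11.23 tz 46.27 wx 5.1
cmd-> [485.81 334.43 139.99  -2.25]
```

Call:
send_rows([
  {"tx": 0.0,"ty": -0.5,"tz": 4.5,"wx": 0.5,"wy": 0.0,"wz": 0.0,"hand": 0.0},
  {"tx": 0.0,"ty": -1.5,"tz": 9.5,"wx": 1.0,"wy": 0.0,"wz": 0.0,"hand": 0.0},
  {"tx": 0.0,"ty": -3.0,"tz": 15.0,"wx": 1.6,"wy": 0.0,"wz": 0.0,"hand": 0.0},
  {"tx": 0.0,"ty": -4.5,"tz": 20.5,"wx": 2.2,"wy": 0.0,"wz": 0.0,"hand": 0.0},
  {"tx": 0.0,"ty": -6.0,"tz": 26.0,"wx": 2.8,"wy": 0.0,"wz": 0.0,"hand": 0.0},
  {"tx": 0.0,"ty": -7.5,"tz": 31.5,"wx": 3.4,"wy": 0.0,"wz": 0.0,"hand": 0.0},
  {"tx": 0.0,"ty": -9.0,"tz": 37.0,"wx": 4.0,"wy": 0.0,"wz": 0.0,"hand": 0.0},
  {"tx": 0.0,"ty": -10.2,"tz": 42.0,"wx": 4.6,"wy": 0.0,"wz": 0.0,"hand": 0.0},
  {"tx": 0.0,"ty": -11.23,"tz": 46.27,"wx": 5.1,"wy": 0.0,"wz": 0.0,"hand": 0.0},
  {"tx": 0.0,"ty": -11.23,"tz": 46.27,"wx": 5.1,"wy": 0.0,"wz": 0.0,"hand": 0.0},
  {"tx": 3.0,"ty": -11.23,"tz": 46.27,"wx": 5.1,"wy": 0.0,"wz": 0.0,"hand": 0.0},
  {"tx": 6.0,"ty": -11.23,"tz": 46.27,"wx": 5.1,"wy": 0.0,"wz": 0.0,"hand": 0.0},
])

```text
clock: 21.7
tool_pos: [486.5, 334.5, 80.3]
eef_rot: [0.511, -0.49, 0.509, 0.49]
contact_force: [1.4, -0.0, -2.5]
grip_width: 0.176
```

Call:
send_rows([
  {"tx": 1.5,"ty": 0.0,"tz": 0.0,"wx": 0.0,"wy": 0.0,"wz": 0.0,"hand": 0.0},
  {"tx": 2.2,"ty": 0.0,"tz": 0.0,"wx": 0.0,"wy": 0.0,"wz": 0.0,"hand": 0.0},
  {"tx": 2.35,"ty": 0.0,"tz": 0.0,"wx": 0.0,"wy": 0.0,"wz": 0.0,"hand": 0.0},
  {"tx": 2.35,"ty": 0.0,"tz": 0.0,"wx": 0.0,"wy": 0.0,"wz": 0.0,"hand": 0.0},
  {"tx": 2.35,"ty": 0.0,"tz": 0.0,"wx": 0.0,"wy": 0.0,"wz": 0.0,"hand": 0.0},
])

```text
clock: 22.32
tool_pos: [486.3, 334.8, 57.4]
eef_rot: [0.51, -0.49, 0.509, 0.49]
contact_force: [0.1, -0.4, -1.6]
grip_width: 0.176
```

```bash
python3 adv.py 8.35 0 0 0; python3 look.py r 140 160 370 180 100 120
```

```text
cmd [485.81 334.43  56.49  -2.25]
t 22.32 pos [486.3 334.8  57.4] F [ 0.1 -0.4 -1.6] w 0.176
[[ 1.200e-03 -9.992e-01  3.930e-02]
 [ 9.000e-04  3.930e-02  9.992e-01]
 [-1.000e+00 -1.200e-03  9.000e-04]]
```

View pics/r.png

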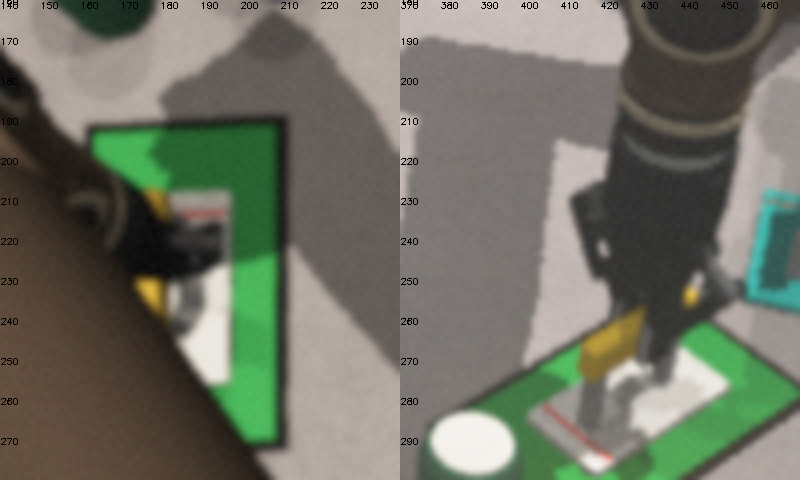

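Call:
send_rows([
  {"tx": 0.1,"ty": 0.0,"tz": 0.0,"wx": 0.0,"wy": 0.0,"wz": 0.0,"hand": 0.0},
  {"tx": 0.1,"ty": 0.0,"tz": 0.0,"wx": 0.0,"wy": 0.0,"wz": 0.0,"hand": 0.0},
  {"tx": 0.1,"ty": 0.0,"tz": 0.0,"wx": 0.0,"wy": 0.0,"wz": 0.0,"hand": 6.0},
  {"tx": 0.1,"ty": 0.0,"tz": 0.0,"wx": 0.0,"wy": 0.0,"wz": 0.0,"hand": 6.0},
  {"tx": 0.1,"ty": 0.0,"tz": 0.0,"wx": 0.0,"wy": 0.0,"wz": 0.0,"hand": 6.0},
  {"tx": 0.1,"ty": 0.0,"tz": 0.0,"wx": 0.0,"wy": 0.0,"wz": 0.0,"hand": 6.0},
  {"tx": -2.0,"ty": 0.0,"tz": 0.0,"wx": 0.0,"wy": 0.0,"wz": 0.0,"hand": 6.0},
  {"tx": -5.0,"ty": 0.0,"tz": 0.0,"wx": 0.0,"wy": 0.0,"wz": 0.0,"hand": 6.0},
  {"tx": -9.0,"ty": 0.0,"tz": 0.0,"wx": 0.0,"wy": 0.0,"wz": 0.0,"hand": 6.0},
  {"tx": -13.0,"ty": 0.0,"tz": 0.0,"wx": 0.0,"wy": 0.0,"wz": 0.0,"hand": 6.0},
])

```text
clock: 23.68
tool_pos: [485.6, 334.3, 187.6]
eef_rot: [0.51, -0.49, 0.51, 0.49]
contact_force: [0.4, -0.1, 1.0]
grip_width: 0.7
```

```bash
python3 adv.py -13 0 0 0; python3 go.py 250 400 230 -2.3
```

```text
cmd [485.81 334.43 186.49  -2.25]
tx -4.35 ty 23.82 tz 5.63 wx 0.0
from [485.81 334.43 186.49  -2.25]
```

Move the arm aside so both cameras see everything.

Call:
send_rows([
  {"tx": -4.35,"ty": 23.8,"tz": 5.6,"wx": 0.0,"wy": 0.0,"wz": 0.0,"hand": 6.0},
  {"tx": -4.35,"ty": 23.8,"tz": 5.6,"wx": 0.0,"wy": 0.0,"wz": 0.0,"hand": 6.0},
  {"tx": -4.35,"ty": 23.8,"tz": 5.6,"wx": 0.0,"wy": 0.0,"wz": 0.0,"hand": 6.0},
  {"tx": -4.35,"ty": 23.8,"tz": 5.6,"wx": 0.0,"wy": 0.0,"wz": 0.0,"hand": 6.0},
  {"tx": -4.35,"ty": 23.8,"tz": 5.6,"wx": 0.0,"wy": 0.0,"wz": 0.0,"hand": 6.0},
  {"tx": -4.35,"ty": 23.8,"tz": 5.6,"wx": 0.0,"wy": 0.0,"wz": 0.0,"hand": 6.0},
  {"tx": -4.35,"ty": 23.8,"tz": 5.6,"wx": 0.0,"wy": 0.0,"wz": 0.0,"hand": 6.0},
])

```text
clock: 24.55
tool_pos: [251.1, 399.4, 229.5]
eef_rot: [0.51, -0.49, 0.51, 0.49]
contact_force: [0.4, 0.2, -0.2]
grip_width: 0.702
```

```bash
python3 - <<'E'
from h import *
import pickle
show_state()
t=cams.get_image("top");c=cams.get_image("scene");pickle.dump((t,c),open("end.pkl","wb"))
crop(t,150,115,230,165,3,"end_t.png");crop(c,235,185,140,100,5,"end_s.png");crop(c,380,205,110,110,5,"end_s2.png")
res=pickle.load(open("trays.pkl","rb"))
# blue divider column displacement between start and end, along rows, in both views
t0,c0=pickle.load(open("im0.pkl","rb"))
E
```

```text
t 24.55 pos [251.1 399.4 229.5] F [ 0.4  0.2 -0.2] w 0.702
[[-2.000e-04 -9.992e-01  4.090e-02]
 [-7.000e-04  4.090e-02  9.992e-01]
 [-1.000e+00  2.000e-04 -7.000e-04]]
```

View pics/end_t.png

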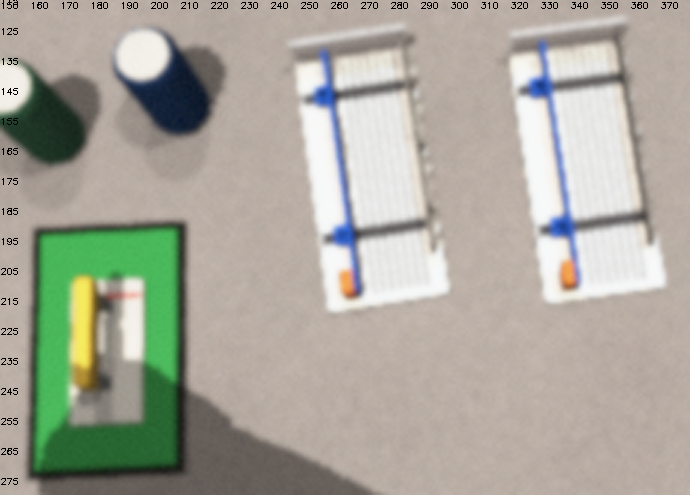

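View pics/end_s.png

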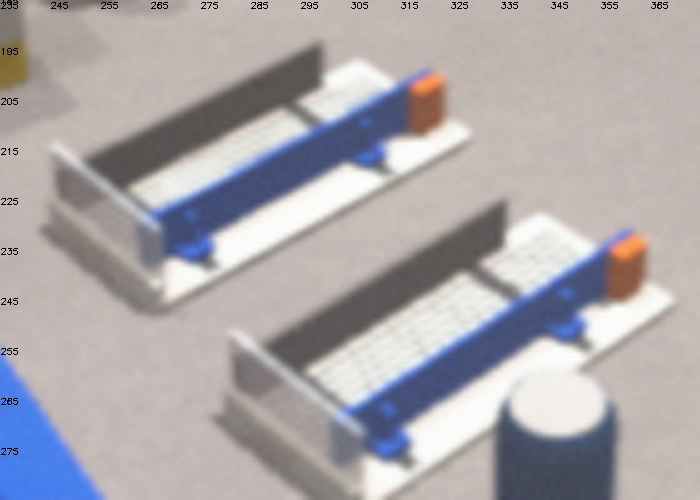

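View pics/end_s2.png

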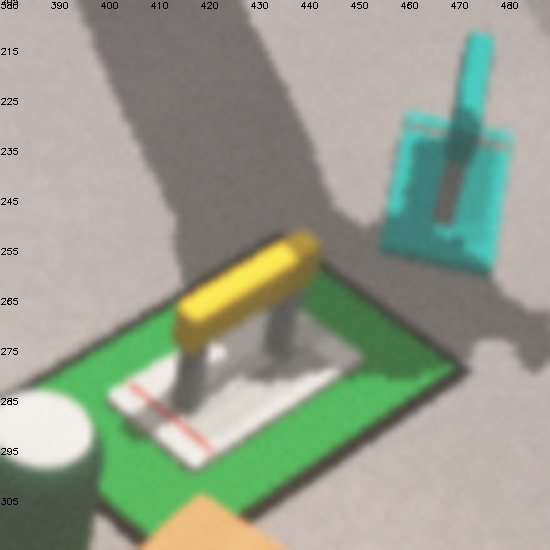

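```bash
python3 - <<'E'
from h import *
import pickle
from scipy.ndimage import center_of_mass
t,c=pickle.load(open("end.pkl","rb"));t0,c0=pickle.load(open("im0.pkl","rb"))
res=pickle.load(open("trays.pkl","rb"))
def orange(d,box):
    x0,y0,x1,y1=box;h=cv2.cvtColor(d["image"][y0:y1,x0:x1],cv2.COLOR_RGB2HSV)
    m=((h[:,:,0]>5)&(h[:,:,0]<18)&(h[:,:,1]>150)&(h[:,:,2]>130)).astype(float)
    a=center_of_mass(m); return a[1]+x0,a[0]+y0
for k,bt,bs in(("left",(255,200,275,218),(350,225,372,250)),("right",(330,195,348,214),(310,193,328,214))):
    for A,B,b,z in((t0,t,bt,45),(c0,c,bs,35)):
        d=unproj(B,orange(B,b),z)-unproj(A,orange(A,b),z); p=res[k]
        print(k,"tab shift along/left",(d[0,0]*np.cos(p[2])+d[0,1]*np.sin(p[2])).round(2),(-d[0,0]*np.sin(p[2])+d[0,1]*np.cos(p[2])).round(2))
for nm,A,B in(("top",t0,t),("scene",c0,c)):
    print(nm,cv2.absdiff(A["image"],B["image"]).mean().round(2))
vis=np.hstack([cv2.resize(t["image"][:,:,::-1],(400,250)),cv2.resize(c["image"][:,:,::-1],(400,250))])
cv2.imwrite("pics/end_all.png",vis)
E
```

```text
left tab shift along/left -0.08 -0.21
left tab shift along/left 0.51 0.74
right tab shift along/left -0.44 12.01
right tab shift along/left 0.04 12.95
top 11.68
scene 9.08
```

View pics/end_all.png

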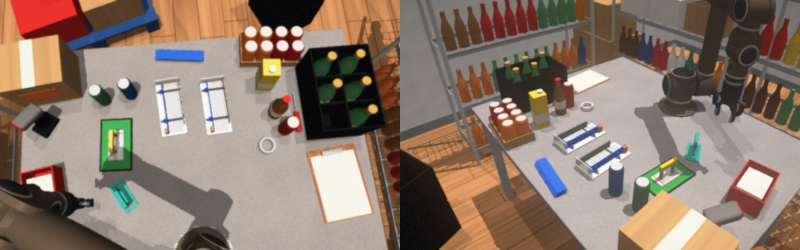

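```bash
python3 -c "
from plant import env
print(env.job_done())"
```

```text
the job is handed in; nothing more can be done
None
```

The job is handed in after 24.6 s on the clock; no verdict is reported, so the results below are from my own checks.

- **Left lane:** it fitted as it stood, about 67 mm wide. The gauge ran to the front lens and touched it at 3.5 N. I left this divider alone, and the last pictures show no real movement (−0.2 mm in one camera, +0.7 mm in the other, within picture noise).
- **Right lane:** at about 56 mm wide, the gauge jammed square on the divider's end at about 10 N. I pushed the divider left with the side of the held gauge blade. The gauge then ran to the lens and touched it at 3.4 N.
- **Right lane width now:** about 68.4 mm by the robot's position, or about 4.4 mm of play. The two cameras put the divider's shift at 12.0 and 12.9 mm, which gives 68.3 to 69.2 mm.
- **Gauge:** it lies flat, handle up, near the middle of its mat. The gripper is clear of everything.
- **Drinks, tape and turquoise look-alike:** they look to be where they were in the final pictures. I checked this by eye only. I could not make out the screwdriver clearly in the final pictures, but the arm never went near it.

The lens contacts came at 199.0 and 199.5 mm by the camera-based estimate, against a true 200 mm, so positions agree to about 1 mm.

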